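Batch pull test of bonded bars

TASK

Lay every test bar flat in its own nest of the pull-test rig, tab up, swing the red toggle clamp over onto the bars, then pull the sprung gauge out until its red pointer lines up with the green mark and keep it there for about two seconds. Let the gauge all the way back home, then swing the clamp fully open again and lay all the bars flat, tab up, in the blue tray. Leave the white bottle and the timer where they are.

Things in the scene. Friction and masses are not known exactly. Their poses are not given: they have to be found in the camera images.
- rig: Pull-test rig, fixed to the bench: grey base plate 170 x 205 mm, 10 mm thick. Origin on the bench, z up. Three parallel nests run along the rig's x; the dark steel anvil with the clamp hinge is at the -x end of the nests, the aluminium crosshead at the +x end. The sprung gauge runs beside the nests at rig y = +0.068. Base plate spans x -0.088..0.082, y -0.087..0.119.
- nest_0 (a point): Nest at rig y = -0.060: a seated bar's origin is at this point, its length along the rig's x, either way round. Bar heads drop into pockets 28 mm wide and 30 mm long at the two ends, the neck through 20 mm slots (4 mm play each side, 5 mm lengthwise). Pocket floors 28 mm above the bench; roof-shaped dividers and flat end walls reach 36 mm.
- nest_1 (a point): Middle nest at rig y = -0.024, like nest_0. Nests are 36 mm apart; between anvil and crosshead they are open down to the base plate.
- nest_2 (a point): Nest at rig y = +0.012, next to the gauge, like nest_0.
- clamp (a joint): Red toggle clamp, a yoke across the nests. 0 = fully open, leaning to the rig's -x; about 1.745 rad = shut, its black pad bar on the heads of seated bars (1.80 end stop; under 1.6 a bar is not seated). Grows as the grip swings up and over to the rig's +x, turning about rig y. Its weighted grip tips it by itself to the side of 0.95 rad (over centre) on which it stands; about 3 N at the grip moves it.
- clamp_hinge (a point): Middle of the clamp's hinge axis (axis along the rig's y), at rig (-0.075, -0.024, 0.046).
- clamp_grip (a point): Middle of the clamp's round grip bar: 14 mm diameter, parallel to the rig's y, free length about 100 mm between the yoke's two side arms; 80 mm from the hinge axis. Open it stands 66 mm to the -x side of the hinge and 46 mm above it; shut 57 mm to the +x side and 57 mm above it (there 103 mm above the bench, clear above the bars' tabs).
- gauge (a joint): Sprung slide of the gauge, m: 0 = home, grows as its pull plate is drawn to the rig's +x, end stop 0.075. The spring pulls it home: about 3 N at home, 160 N per m more as it is drawn.
- gauge_grip (a point): Grip point of the gauge's upright black pull plate with yellow top edge: 12 mm thick along the rig's x, 26 mm wide along y, its faces looking to rig -x and +x; this point is on its centre line 78 mm above the bench, the plate's top is 95 mm above the bench. The gauge housing behind it reaches 44 mm high.
- pointer (a point): Tip of the red pointer that the pull plate carries over the white scale, 54 mm above the bench. Its x in the frame of mark is zero when it lines up with the mark.
- mark: Green clip (6 mm wide along x, 26 mm tall) on the scale's outer edge, fixed for the run at 30 to 55 mm of gauge travel; its axes are parallel to the rig's, origin at the middle of the scale plate under the line on which the pointer must stand.
- bar_0: Dog-bone test bar 90 mm long, 12 mm thick, aluminium: two heads 20 mm wide and 20 mm long, neck 12 mm wide, and in its middle an upright orange tab 16 x 16 mm, 22 mm tall (top 34 mm above the underside). Origin at the centre of the underside, x along its length, z up through the tab. About 70 g. Two or three such bars are present; they are all alike. Take it by the tab.
- bar_1: Dog-bone test bar 90 mm long, 12 mm thick, aluminium: two heads 20 mm wide and 20 mm long, neck 12 mm wide, and in its middle an upright orange tab 16 x 16 mm, 22 mm tall (top 34 mm above the underside). Origin at the centre of the underside, x along its length, z up through the tab. About 70 g. Two or three such bars are present; they are all alike. Take it by the tab.
- bar_2: Dog-bone test bar 90 mm long, 12 mm thick, aluminium: two heads 20 mm wide and 20 mm long, neck 12 mm wide, and in its middle an upright orange tab 16 x 16 mm, 22 mm tall (top 34 mm above the underside). Origin at the centre of the underside, x along its length, z up through the tab. About 70 g. Two or three such bars are present; they are all alike. Take it by the tab.
- tray: Blue tray fixed to the bench, 116 x 88 x 16 mm outside, walls 3 mm, floor 3 mm; origin at the centre of its underside, x along its 116 mm side. Three bars fit side by side along its x, 26 mm apart.
- bottle_white: White bottle with blue cap, 56 mm diameter, 112 mm tall: leave alone. Origin at the centre of its underside.
- timer: White kitchen-style timer 56 x 66 x 16 mm: leave alone. Origin at the centre of its underside.

How it is judged:
By the outcome, as a careful person would: the job done as asked, in the order asked, and still so for the second after the job is handed in, with the robot touching nothing.
Of bar_0, bar_1, bar_2 only 2 to 3 are there at a start; the rules pass over those that are not, and their reading is None.
At some moment in a run one of bar_0, bar_1, bar_2 may be knocked a few centimetres aside while the robot is not near it.
Once in a run the grip may slacken for a moment while it holds something.
It also fails if it takes over 210 s, if anything falls off the work surface, if the arm or the gripper's body presses on something with over 40 N, if the wrist force passes 120 N, or if a joint passes its speed limit or range.

ROBOT

A 6-joint arm with a two-finger parallel gripper is mounted at the origin on a cart in front of the work surface, level with it; the furniture and walls round the work are solid. World frame = base frame: x ahead of the robot, y to its left, z up, the work surface at z = 0. Lengths are in mm, angles in rad, forces in N, time in s.
With the tool pointing down it reaches from about 350 to 775 mm from the base axis. Payload 7.3 kg.
Tool frame: the origin (TCP) lies at the very end of the fingers, on their centre line; the grasp point (between the pads) lies 19 mm behind it; z points along the fingers, y is the line along which they close (so a half turn about z gives the same grasp; the last joint's range is limited). The gripper opens to 92 mm and grips with 3 to 60 N. Pads are 19 mm wide; open, the fingers measure 130 mm over their backs; the gripper's body (75 mm by 190 mm) begins 47 mm behind the grasp point.
Start: joints at [1.133, 0.342, 1.524, -0, 1.275, -0.146], TCP at [151.015, 502.831, 226.741] pointing down, gripper open.
Joint ranges: [-2.53, 2.53], [-0.77, 2.02], [0.04, 2.7], [-1, 4.14], [0.28, 2.66], [-3.11, 3.11]. Speed limits (rad/s): [2.57, 2.57, 3.14, 3.14, 3.14, 3.14].

INTERFACE

Orientations are given as [roll, pitch, yaw] about the fixed x, y, z axes, in that order (R = Rz(yaw) Ry(pitch) Rx(roll)).
In Python, from plant import bot gives the robot as it stands.
- The arm moves only by the tool apply_moves, never from a script. Its argument "motion" is text: rows parted by semicolons, each of 4 numbers parted by spaces: the shift along the tool's x, y, z in m, then the turn about the tool's z in degrees. A call has 1 to 8 rows; each row shifts and turns the commanded pose from where the row before left it, along the tool's axes as they then stand; what a row does not reach is not made up. A row lasts 1/8 s, in which the tool goes at most 62.5 mm and 10.7 degrees, less where a joint would pass 70% of its speed; a pose out of reach is approached as far as the arm can. A call with a gripper value outside its range is refused whole. "fingers" is the opening, from -1 (shut) to 1 (fully open), set as the call begins (left out, the last holds). The fingers move at their own pace and stop on an object; the grip force is fixed at half the most. Time passes only in rows, so rows that do not move let the fingers close. It gives the time, the measured TCP pose, the force, the opening and the grip force at its end, in the units of the state.
- bot.get_obs(): the state, without advancing time (a new reading comes with each control period).
- bot.capture(name): name is "side" or "top" or "wrist"; returns a dict with "img" (400x640x3 uint8, blue, green, red), "range_z" (400x640 float32, mm along the optical axis (not along the pixel's ray), 0 where there is no reading), "fx", "fy", "cx", "cy" (pixels), "D" ([k1, k2, p1, p2, k3] as OpenCV has them; the pictures are not rectified), "world_from_camera" (4x4, takes a point from camera to world coordinates); the wrist camera has in their place "mount" (4x4, takes a point from camera to tool coordinates, whose origin is the TCP and whose axes are the flange's). Camera axes: x right, y down, z forward; pixel columns grow to the right and rows downward; lengths in mm; the calibration is good to about 2 mm. A picture is of the moment at which its call begins: read the wrist's pose just before it.
- bot.close_job(): hands the job in; it is judged then, once.
Trained networks look in a picture, given as the dict that the camera call returned (one of the last four; its "shot" number tells which), for a name from the list of things; names that differ only in an ending like _2 or _b are one class to them, and where a whole thing is asked for, a point or a joint stands for the part that bears it (a point fixed in the world has none). Each returns a list of dicts, best first, with "p" (0 to 1); they miss things now and then, are a little off and sometimes report something else, mostly with a low value. They report only what shows in the picture. A call takes as long as a camera call.
- bot.cut_out(picture, thing): "pixels" (400x640 bool, what is visible of it) and "point" ([column, row] in pixels, amid what is visible of it).
The state is a dict: "time": time; "joint_positions": joint angles; "dq": joint speeds; "tau": joint torques, N m; "tool_pos": TCP position; "tcp_rot": TCP orientation; "contact_force": force on the tool from outside, world axes, zero at the start; "moment": the same for the moment, N m; "grip_width": finger opening in mm; "finger_force": force on a finger pad.
Only numpy, scipy, OpenCV 4.12 (cv2) and the standard library are available. Lean on these libraries where they do the work, as an engineer would, in place of code of your own. Each camera call takes 0.05 s, during which the arm holds its last target. There are 200 camera calls.

## Working session

There is one attempt and no reset: what is moved stays moved. The work goes in short steps, Python scripts to look and compute and a tool call to move; the robot and the scene stay as the last step left them, time stands still between calls to the robot, and variables do not carry over. Pictures are saved under pics/ and viewed, at most 14 in all, crops included, and the job is handed in when it is done.

Besides the shell and the picture viewer there is one more tool, called in YAML: its name, and indented under it one key for each argument. apply_moves: Moves the arm, as the interface text tells. Its arguments: {"type":"object","properties":{"motion":{"type":"string"},"fingers":{"type":"number"}},"required":["motion"]}

```bash
mkdir -p pics; ls
cat > h.py <<'E'
import numpy as np, cv2
from plant import bot
from scipy.spatial.transform import Rotation as R
def T():
    o=bot.get_obs(); M=np.eye(4); M[:3,:3]=R.from_euler('xyz',o['tcp_rot']).as_matrix(); M[:3,3]=o['tool_pos']; return M
def cap(n):
    t=T(); p=bot.capture(n); p['W']=p['world_from_camera'] if n!='wrist' else t@np.array(p['mount']); return p
def pts(p,mask=None):
    """world points for masked pixels, and their pixel idx"""
    z=p['range_z']; m=z>0
    if mask is not None: m&=mask
    v,u=np.nonzero(m); K=np.array([[p['fx'],0,p['cx']],[0,p['fy'],p['cy']],[0,0,1.]])
    n=cv2.undistortPoints(np.c_[u,v].astype(float)[:,None],K,np.array(p['D'],float))[:,0]
    c=np.c_[n,np.ones(len(n))]*z[v,u][:,None]
    W=np.array(p['W']); return c@W[:3,:3].T+W[:3,3],u,v
def tomove(d):
    return (T()[:3,:3].T@np.array(d)).round(1)
E
python3 - <<'E'
from h import *
o=bot.get_obs(); print(o); print(T().round(3))
for n in ('top','side'):
    p=cap(n); cv2.imwrite(f'pics/{n}0.png',p['img']); print(n,np.array(p['W']).round(2).tolist())
    for t in ('rig','bar_0','tray','clamp','gauge','mark','pointer','bottle_white','timer','gauge_grip','clamp_grip'):
        try:
            for d in bot.cut_out(p,t):
                w,_,_=pts(p,d['pixels']); print(t,round(d['p'],2),np.round(d['point']),d['pixels'].sum(),np.median(w,0).round(1))
        except Exception as e: print(t,e)
E
```

```text
pics
{'time': 0.0, 'joint_positions': array([ 1.13297955e+00,  3.42697133e-01,  1.52500391e+00, -1.30992029e-05,
        1.27536826e+00, -1.45979442e-01]), 'dq': array([ 0.00253274,  0.00072481, -0.00141814, -0.0001459 ,  0.00089432,
        0.00037629]), 'tau': array([-9.04145622e-05, -4.31248248e+01, -2.44221747e+01,  7.16794655e-02,
        5.61040943e-02, -1.67104563e-04]), 'tool_pos': array([150.85298702, 502.45038305, 226.06280369]), 'tcp_rot': array([-3.14012989e+00, -2.02403100e-04,  2.84975899e+00]), 'contact_force': array([ 0.08265015,  0.17294174, -0.81705014]), 'moment': array([-0.01782963,  0.00954715,  0.00470023]), 'finger_force': 0.0, 'grip_width': 91.82782396307033}
[[-9.58000e-01  2.88000e-01 -1.00000e-03  1.50853e+02]
 [ 2.88000e-01  9.58000e-01 -1.00000e-03  5.02450e+02]
 [ 0.00000e+00 -1.00000e-03 -1.00000e+00  2.26063e+02]
 [ 0.00000e+00  0.00000e+00  0.00000e+00  1.00000e+00]]
top [[-0.02, -0.99, 0.1, 439.11], [-1.0, 0.02, 0.01, 11.71], [-0.01, -0.1, -0.99, 1307.33], [0.0, 0.0, 0.0, 1.0]]
rig 0.59 [201. 213.] 3475 [529.7 384.1  26. ]
bar_0 0.71 [438. 218.] 106 
[... 611 characters left out ...]
.8]
clamp_grip 0.77 [212. 232.] 410 [456.5 333.5  85.4]
side [[0.93, -0.2, 0.31, 142.27], [-0.36, -0.48, 0.8, -1004.36], [-0.01, -0.86, -0.52, 745.41], [0.0, 0.0, 0.0, 1.0]]
rig 0.94 [289. 172.] 831 [491.7 379.7  34.7]
rig 0.48 [286. 158.] 66 [535.1 430.1  65.9]
bar_0 0.66 [358. 294.] 243 [ 490.2 -364.3   13.3]
bar_0 0.54 [350. 279.] 140 [ 494.1 -301.2   14.5]
tray 0.92 [318. 229.] 581 [492.7 -14.8   5.3]
clamp 0.56 [273. 168.] 88 [455.5 364.6  84.5]
gauge 0.63 [286. 156.] 62 [535.2 429.9  66.5]
pointer 0.61 [288. 158.] 67 [535.2 430.1  64.3]
bottle_white 0.51 [331. 156.] 76 [692.7 305.3 107.5]
timer 0.52 [291. 208.] 210 [447.6 139.5  16.2]
clamp_grip 0.47 [273. 168.] 202 [460.2 337.4  83.5]
```

Run:
```python
import cv2
a=cv2.imread('pics/top0.png')[140:300,130:480]; cv2.imwrite('pics/t1.png',cv2.resize(a,None,fx=2.2,fy=2.2,interpolation=cv2.INTER_CUBIC))
b=cv2.imread('pics/side0.png')[120:330,220:420]; cv2.imwrite('pics/s1.png',cv2.resize(b,None,fx=2.8,fy=2.8,interpolation=cv2.INTER_CUBIC))
```

```text
(no output)
```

View pics/t1.png

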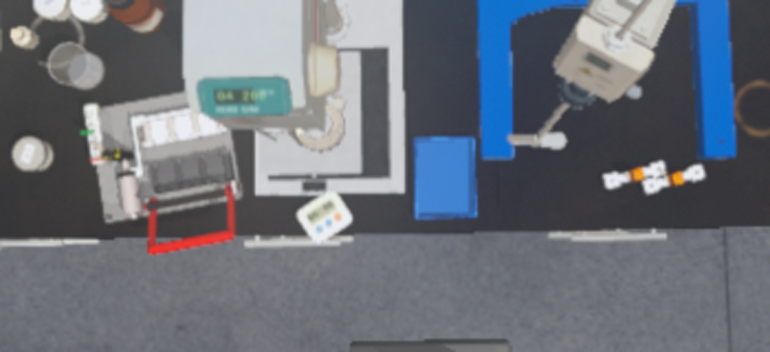

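View pics/s1.png

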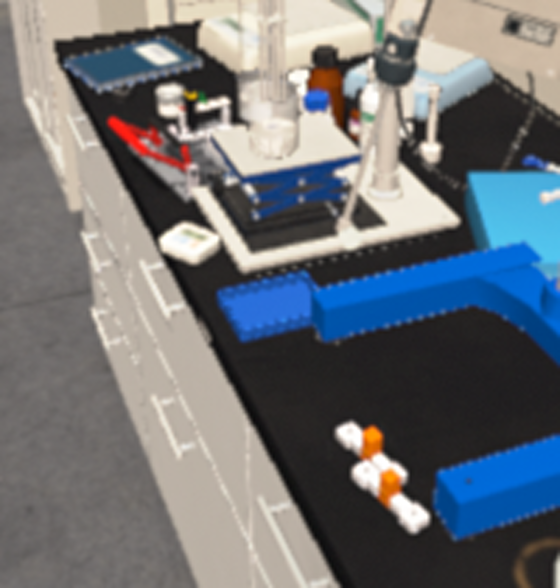

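The top view shows the rig at left (about columns 90–240, rows 90–250), with the clamp leaning towards the robot. The tray is at (445,177). Two bars are at (635,177) and (673,180), with a blue frame leg to their right and a tall jack beside the rig. Next I'll check obstacle heights and the camera mount.

Run:
```python
from h import *
for n in ('top','side'):
    p=cap(n); w,u,v=pts(p)
    xs=np.arange(360,800,40); ys=np.arange(560,-520,-40)
    print(n,'rows x down from 800; cols y',ys.tolist())
    for x in xs[::-1]:
        print(x,' '.join('%4d'%np.percentile(h,97) if len(h:=w[(abs(w[:,0]-x)<20)&(abs(w[:,1]-y)<20),2]) else '   .' for y in ys))
p=cap('wrist'); print(np.array(p['mount']).round(2).tolist(),p['fx'],p['cx'],p['cy'])
```

```text
top rows x down from 800; cols y [560, 520, 480, 440, 400, 360, 320, 280, 240, 200, 160, 120, 80, 40, 0, -40, -80, -120, -160, -200, -240, -280, -320, -360, -400, -440, -480]
760   42   41   43  142  140    3    .    .    .  648  648  648  543   38    4   51   61   59  225  699  506    .    .   60   60   60    5
720    6    6    3  126  129    3    .    .    .  650  650  649  646   36    4    4   60   59   58  495  452  448    .    6   60   61    5
680    6   72   72    4    3    5  107    .    .  651  651  651  649   39    4    5   60   60  472  500  466  451    6    4   61   61    5
640    4   72   66    5   12   12    .    .    .  653  652  653  651   39    4    3   59   62  484  675  471   -2    3    5   60   61    5
600    3    4   52   31   37   38   35    .    .  654  654  654  651   39    4    4   60  481  514  546  386    4    5    5   60   60    4
560   43    4   57   95   37   34   34   32  129  653  654  654  650   38   15   17   59  203  468  484    5    5    5    4   60   59    4
520   41    3   53   97   34   36   37   37  130  640  650  650  633   38   12    7   57  1
[... 1768 characters left out ...]
  .   43   77   88   88   87   36   37  103   67   36   36   17    7   18    3    3    4    6   33   34   35   14    3    3
440    2    1    1    4   67    3    2   91    2    3   19   17    2    2   10    6    7    3    3    3    3    3    3    3    2    3    2
400  -10  -17   -4  -32  -15  100  100   99  -16  -20   17   -4   -9  -10   -4  -12   -5   -3   -2    0   -5   -3   -2   -4   -2   -2   -2
360 -790 -791 -789 -794 -792 -792 -793 -792 -792 -792 -792 -791 -789 -788 -791 -790 -790    .    .    .    .    .    .    .    .    .    .
[[0.0, -0.96, -0.28, 77.07], [1.0, 0.0, -0.0, 0.65], [0.0, -0.28, 0.96, -158.04], [0.0, 0.0, 0.0, 1.0]] 339.6032650995403 323.83745433484836 204.74198639024158
```

apply_moves:
  motion: "-0.05 -0.003 -0.009 0;-0.05 -0.003 -0.009 0;-0.05 -0.003 -0.009 0;-0.05 -0.003 -0.009 0;-0.05 -0.003 -0.009 0;-0.05 -0.003 -0.009 0;-0.05 -0.003 -0.009 0;0 0 0 0"

```text
time: 2.35
tool_pos: [483.3, 380.3, 289.5]
tcp_rot: [3.141, 0.001, 2.845]
contact_force: [-0.1, 0.8, -0.2]
grip_width: 91.7
finger_force: 0.0
```

Run:
```python
from h import *
p=cap('wrist'); np.save('rig.npy',{k:p[k] for k in p},allow_pickle=True); cv2.imwrite('pics/w1.png',p['img']); print(bot.get_obs()['time'],T().round(2).tolist())
for t in ('rig','bar_0','clamp','gauge','mark','pointer','gauge_grip','clamp_grip','timer'):
    for d in bot.cut_out(p,t):
        w,_,_=pts(p,d['pixels']); print(t,round(d['p'],2),np.round(d['point']),d['pixels'].sum(),np.median(w,0).round(1) if len(w) else '')
```

```text
2.4 [[-0.96, 0.29, -0.0, 481.33], [0.29, 0.96, -0.0, 381.19], [0.0, -0.0, -1.0, 289.23], [0.0, 0.0, 0.0, 1.0]]
rig 0.74 [334. 195.] 20964 [521.9 382.   28.4]
rig 0.52 [ 58. 237.] 1839 [464.  -18.4   4. ]
rig 0.39 [388. 196.] 911 [532.6 439.7  61.3]
bar_0 0.36 [265. 138.] 3739 [433.2 332.1  86.8]
clamp 0.92 [261. 136.] 3692 [433.3 332.5  86.9]
gauge 0.82 [388. 196.] 810 [532.6 439.7  69. ]
pointer 0.88 [384. 200.] 844 [532.7 438.9  67. ]
gauge_grip 0.73 [388. 197.] 753 [532.4 438.5  71.1]
clamp_grip 0.68 [262. 141.] 3761 [434.3 332.6  86.8]
timer 0.81 [158. 184.] 2151 [446.6 157.   16.4]
timer 0.31 [332. 194.] 21504 [521.6 381.3  28.3]
```

View pics/w1.png

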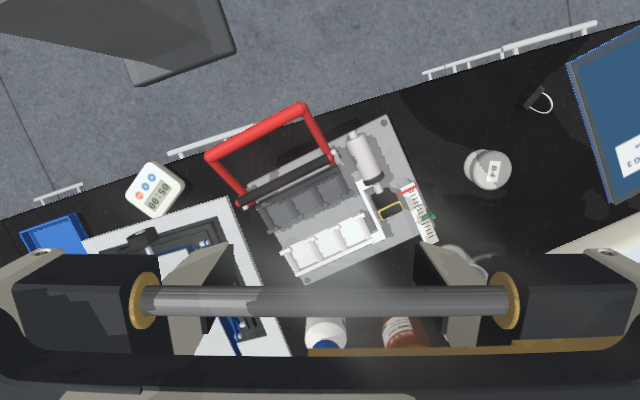

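The wrist view shows the rig clearly: plate corners at (386,117), (303,283) and (422,235), clamp open with its grip around (255,130). The gauge plate is at (390,205), the red pointer at (408,188) and the green mark at (428,217). Now I'll fit the rig pose.

```bash
cat > rigfit.py <<'E'
from h import *
p=np.load('rig.npy',allow_pickle=True).item()
w,u,v=pts(p); col=p['img'][v,u].astype(int)
near=(abs(w[:,0]-520)<140)&(abs(w[:,1]-385)<140)
s=near&(w[:,2]>6.5)&(w[:,2]<14)&(v<290)
# top-down raster of plate
m=np.zeros((400,400),np.uint8); ij=(w[s][:,:2]-[330,200]).astype(int); m[ij[:,0],ij[:,1]]=255
m=cv2.morphologyEx(m,cv2.MORPH_CLOSE,np.ones((7,7)));m=cv2.morphologyEx(m,cv2.MORPH_OPEN,np.ones((5,5)))
cv2.imwrite('pics/plate.png',m)
n,l,st,_=cv2.connectedComponentsWithStats(m); k=1+np.argmax(st[1:,4])
a=np.argwhere(l==k).astype(np.float32)+[330,200]
r=cv2.minAreaRect(a.astype(np.float32)); print('plate rect',r)
hsv=cv2.cvtColor(p['img'],cv2.COLOR_BGR2HSV)[v,u]
red=near&((hsv[:,0]<8)|(hsv[:,0]>172))&(hsv[:,1]>120)&(hsv[:,2]>60)
g=w[red&(w[:,2]>94)]; print('grip',len(g),g.mean(0),cv2.fitLine(g[:,:2].astype(np.float32),cv2.DIST_HUBER,0,.01,.01).ravel(),np.ptp(g,axis=0))
yel=near&(abs(hsv[:,0]-26)<8)&(hsv[:,1]>120); q=w[yel&(w[:,2]>75)]; print('yellow',len(q),q.mean(0),cv2.fitLine(q[:,:2].astype(np.float32),cv2.DIST_HUBER,0,.01,.01).ravel())
gr=near&(abs(hsv[:,0]-65)<20)&(hsv[:,1]>100); q=w[gr]; print('green',len(q),np.median(q,0),q.min(0),q.max(0))
rp=red&(w[:,1]>430); q=w[rp]; print('pointer',len(q),np.median(q,0),q.min(0),q.max(0),u[rp].mean(),v[rp].mean())
E
python3 rigfit.py
```

```text
plate rect ((542.770263671875, 387.87835693359375), (170.48171997070312, 205.66310119628906), 9.462322235107422)
grip 1500 [415.45399175 326.93449971  97.80195643] [ 1.6780405e-01 -9.8582035e-01  4.1536649e+02  3.2746005e+02] [ 31.81803904 118.5098438    7.12388465]
yellow 14 [534.18664723 432.15498777  93.6748407 ] [ 2.8380525e-01 -9.5888191e-01  5.3392603e+02  4.3293585e+02]
  return _methods._mean(a, axis=axis, dtype=dtype,
  ret = um.true_divide(
Traceback (most recent call last):
  File "rigfit.py", line 17, in <module>
    gr=near&(abs(hsv[:,0]-65)<20)&(hsv[:,1]>100); q=w[gr]; print('green',len(q),np.median(q,0),q.min(0),q.max(0))
                                                                                               ~~~~~^^^
ValueError: zero-size array to reduction operation minimum which has no identity
```

The plate fit came out at 170.5 x 205.7 mm, yaw 9.46°, so the rig origin is about (549, 373). Now over to the bars.

apply_moves:
  motion: "0.0165 -0.0505 0 0;0.0165 -0.0505 0 0;0.0165 -0.0505 0 0;-0.019 -0.0465 0 0;-0.019 -0.0465 0 0;-0.019 -0.0465 0 0;-0.019 -0.0465 0 0;-0.019 -0.0465 0 0"

```text
time: 3.85
tool_pos: [413.2, -0.2, 290.1]
tcp_rot: [3.141, 0.001, 2.85]
contact_force: [1.6, 0.2, 0.0]
grip_width: 91.9
finger_force: 0.0
```

apply_moves:
  motion: "-0.0173 -0.0488 0 0;-0.0173 -0.0488 0 0;-0.0173 -0.0488 0 0;-0.0173 -0.0488 0 0;-0.0173 -0.0488 0 0;-0.0173 -0.0488 0 0;0 0 0 0;0 0 0 0"

```text
time: 4.85
tool_pos: [428.3, -308.5, 289.5]
tcp_rot: [3.141, -0.001, 2.85]
contact_force: [0.9, -0.3, 0.5]
grip_width: 91.4
finger_force: 0.0
```

apply_moves:
  motion: "0 0 0 -9;0 0 0 -9;0 0 0 -9;0 0 0 0"

```text
time: 5.35
tool_pos: [428.7, -307.6, 290.2]
tcp_rot: [-3.141, 0.0, -2.962]
contact_force: [0.1, -0.2, -0.2]
grip_width: 92.0
finger_force: 0.0
```

```bash
cat > bars.py <<'E'
from h import *
import sys
p=cap('wrist'); cv2.imwrite(f'pics/{sys.argv[1]}.png',p['img']); np.save('bars.npy',{k:p[k] for k in p},allow_pickle=True)
o=bot.get_obs(); print(o['time'],o['joint_positions'].round(3),T().round(3).tolist())
for d in bot.cut_out(p,'bar_0'):
    w,_,_=pts(p,d['pixels']); print('bar',round(d['p'],2),np.round(d['point']),d['pixels'].sum(),np.median(w,0).round(1) if len(w) else '')
w,u,v=pts(p); hsv=cv2.cvtColor(p['img'],cv2.COLOR_BGR2HSV)[v,u]
m=np.zeros((400,640),np.uint8); s=(abs(hsv[:,0].astype(int)-13)<7)&(hsv[:,1]>170)&(hsv[:,2]>90)&(w[:,2]>12)&(w[:,2]<75); m[v[s],u[s]]=255
n,l,st,c=cv2.connectedComponentsWithStats(m)
for k in range(1,n):
    if st[k,4]<60: continue
    q=w[l[v,u]==k]; t=q[:,2]>np.percentile(q[:,2],90)-4; a=q[t]
    r=cv2.minAreaRect(a[:,:2].astype(np.float32)); 
    # bar axis from pale points around
    z=(np.hypot(*(w[:,:2]-r[0]).T)<52)&(w[:,2]>np.median(a[:,2])-30)&(w[:,2]<np.median(a[:,2])-16)&(hsv[:,1]<70)&(hsv[:,2]>90)
    b=w[z][:,:2].astype(np.float32); f=cv2.fitLine(b,cv2.DIST_HUBER,0,.01,.01).ravel() if len(b)>50 else [0,0,0,0]
    print('tab px',c[k].round(),st[k,4],'top',a.mean(0).round(1),np.round(r[0],1),np.round(r[1],1),round(r[2],1),'| pale axis deg',round(float(np.degrees(np.arctan2(f[1],f[0]))),1),b.mean(0).round(1) if len(b) else '')
E
python3 bars.py b1
```

```text
5.4 [-0.768  0.306  1.401  0.     1.435 -2.517] [[-0.984, -0.177, 0.0, 428.691], [-0.177, 0.984, -0.0, -307.883], [-0.0, -0.0, -1.0, 290.12], [0.0, 0.0, 0.0, 1.0]]
bar 0.7 [280. 206.] 834 [ 489.8 -352.5   12.2]
bar 0.58 [320. 215.] 952 [ 497.3 -299.7   12. ]
```

View pics/b1.png

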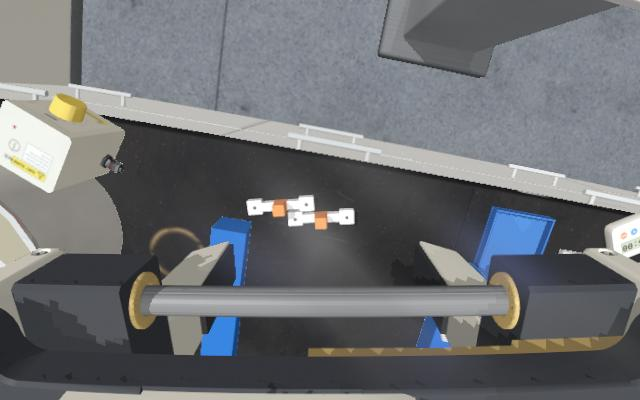

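Two bars show, with orange tabs at (279,208) and (321,220); nothing else looks like a bar. The tab colour threshold needs fixing.

```bash
sed -i 's/hsv\[:,1\]>170)&(hsv\[:,2\]>90)/hsv[:,1]>110)\&(hsv[:,2]>90)/' bars.py
python3 - <<'E'
import numpy as np,cv2
p=np.load('bars.npy',allow_pickle=True).item(); h=cv2.cvtColor(p['img'],cv2.COLOR_BGR2HSV); print(h[208,279],h[219,321],p['range_z'][208,279])
E
python3 bars.py b1
```

```text
[ 15 137 254] [ 15 131 252] 432.62057
5.5 [-0.769  0.306  1.401  0.     1.435 -2.517] [[-0.984, -0.177, 0.0, 428.615], [-0.177, 0.984, -0.0, -308.368], [-0.0, -0.0, -1.0, 289.954], [0.0, 0.0, 0.0, 1.0]]
bar 0.97 [319. 216.] 930 [ 497.4 -299.7   12. ]
bar 0.57 [279. 204.] 945 [ 490.4 -355.3   12.1]
tab px [279. 208.] 200 top [ 491.8 -355.9   33.8] [ 491.6 -355.9] [16.6 14.4] 8.6 | pale axis deg -85.1 [ 495.4 -345.6]
tab px [321. 221.] 184 top [ 498.6 -299.6   33.7] [ 498.9 -299.9] [15.4 14.3] 10.3 | pale axis deg -86.0 [ 493.5 -310.1]
```

```bash
cat > ax.py <<'E'
from h import *
p=cap('wrist'); tabs=None
for d in bot.cut_out(p,'bar_0')[:3]:
    w,_,_=pts(p,d['pixels']); a=w[(w[:,2]>w[:,2].max()-60)]; zt=np.percentile(a[:,2],97); b=a[a[:,2]<zt-15]; b=b[b[:,2]>zt-30]
    r=cv2.minAreaRect(b[:,:2].astype(np.float32)); print(round(d['p'],2),len(b),r)
E
python3 ax.py
```

```text
0.97 679 ((491.8413391113281, -355.5151062011719), (20.21052360534668, 88.26891326904297), 14.174470901489258)
0.92 682 ((498.8912353515625, -299.6723327636719), (19.33461570739746, 89.6390609741211), 12.38277816772461)
```

apply_moves:
  motion: "0 0 0 -2.2;-0.0141 -0.0013 0.045 0;-0.0141 -0.0013 0.045 0;-0.0141 -0.0013 0.045 0;-0.0141 -0.0013 0.045 0;-0.0141 -0.0013 0.045 0;0 0 0 0;0 0 0 0"
  fingers: -0.1

```text
time: 6.65
tool_pos: [499.0, -300.8, 66.0]
tcp_rot: [-3.14, 0.001, -2.924]
contact_force: [0.4, 0.1, 0.6]
grip_width: 41.1
finger_force: 0.0
```

```bash
python3 ax.py; python3 -c "
from h import *
print(T().round(2).tolist(), bot.get_obs()['grip_width'])
p=cap('wrist'); cv2.imwrite('pics/b2.png',p['img'])"
```

```text
0.81 2909 ((492.7786560058594, -355.5333251953125), (21.482746124267578, 89.78097534179688), 14.14065933227539)
0.61 2931 ((499.2355041503906, -299.3359069824219), (20.444108963012695, 90.39820098876953), 12.73041820526123)
[[-0.98, -0.22, 0.0, 499.36], [-0.22, 0.98, -0.0, -301.2], [-0.0, -0.0, -1.0, 66.97], [0.0, 0.0, 0.0, 1.0]] 41.540649713437226
```

View pics/b2.png

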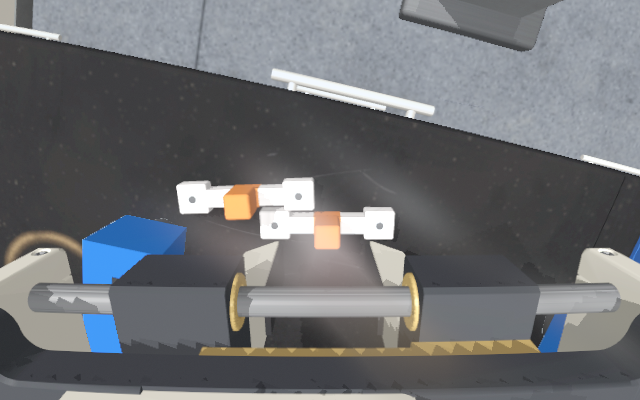

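The fingers straddle the right-hand bar's tab at (327,230), and the pose is right. Descend and grip.

apply_moves:
  motion: "0 0.001 0.017 0;0 0 0.017 0;0 0 0.016 0;0 0 0 0;0 0 0 0"

```text
time: 7.42
tool_pos: [498.2, -299.0, 13.9]
tcp_rot: [3.141, -0.001, -2.924]
contact_force: [0.4, -0.8, 0.3]
grip_width: 41.3
finger_force: 0.0
```

apply_moves:
  motion: "0 0 0 0;0 0 0 0;0 0 0 0;0 0 0 0"
  fingers: -1

```text
time: 7.92
tool_pos: [498.5, -299.2, 14.8]
tcp_rot: [-3.142, 0.0, -2.924]
contact_force: [0.3, 0.6, -0.0]
grip_width: 15.8
finger_force: 30.0
```

apply_moves:
  motion: "0 0 -0.03 0;0 0 -0.05 0;0 0 -0.05 0;0 0 -0.05 0;0 0 0 0"

```text
time: 8.55
tool_pos: [500.2, -300.6, 199.2]
tcp_rot: [-3.135, 0.006, -2.924]
contact_force: [0.3, -0.3, -2.2]
grip_width: 15.6
finger_force: 30.0
```

apply_moves:
  motion: "0.0402 0.0243 0 0;0.0402 0.0243 0 0;-0.0126 0.0525 0 0;-0.0126 0.0525 0 0;-0.0126 0.0525 0 0;-0.0126 0.0525 0 0;-0.0126 0.0525 0 0"

```text
time: 9.43
tool_pos: [413.4, 2.5, 193.7]
tcp_rot: [3.141, -0.001, -2.924]
contact_force: [1.5, -0.3, -0.0]
grip_width: 15.4
finger_force: 30.0
```

apply_moves:
  motion: "0 0 0 10.4;0 0 0 10.4;0 0 0 10.4;0 0 0 10.4;0 0 0 10.4;0 0 0 10.4;0 0 0 10.4;0 0 0 10.4"

```text
time: 10.42
tool_pos: [413.5, 0.9, 193.6]
tcp_rot: [-3.14, -0.001, 1.901]
contact_force: [-1.1, -0.3, -0.9]
grip_width: 15.6
finger_force: 30.0
```

apply_moves:
  motion: "0 0 0 9.8;0 0 0 0"

```text
time: 10.68
tool_pos: [413.6, 0.9, 193.8]
tcp_rot: [-3.14, -0.001, 1.738]
contact_force: [0.2, -0.2, -0.5]
grip_width: 15.4
finger_force: 30.0
```

apply_moves:
  motion: "0.0523 0.0026 0 0;0.0523 0.0026 0 0;0.0523 0.0026 0 0;0.0523 0.0026 0 0;0.0523 0.0026 0 0;0 0 0 0"

```text
time: 11.42
tool_pos: [382.9, 263.6, 194.0]
tcp_rot: [-3.141, -0.0, 1.745]
contact_force: [-0.1, 0.0, -1.4]
grip_width: 15.4
finger_force: 30.0
```

apply_moves:
  motion: "0.0145 0.0453 0 0;0.0145 0.0453 0 0;0.0145 0.0453 0 0;0.0145 0.0453 0 0;0 0 0.03 0;0 0 0.03 0;0 0 0 0;0 0 0 0"

```text
time: 12.42
tool_pos: [553.8, 347.5, 135.8]
tcp_rot: [3.14, -0.0, 1.737]
contact_force: [0.7, 0.1, -0.0]
grip_width: 16.0
finger_force: 3.0
```

Run:
```python
from h import *
p=cap('wrist'); print(T().round(3).tolist()); np.save('rig2.npy',{k:p[k] for k in p},allow_pickle=True); cv2.imwrite('pics/w2.png',p['img'])
```

```text
[[-0.165, 0.986, 0.002, 554.029], [0.986, 0.165, 0.001, 347.799], [0.001, 0.002, -1.0, 136.325], [0.0, 0.0, 0.0, 1.0]]
```

View pics/w2.png

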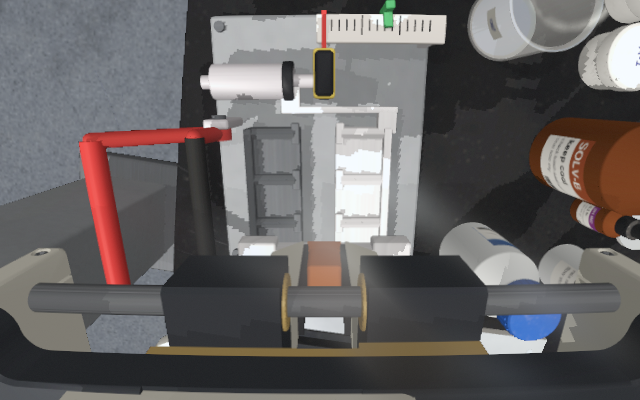

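The view shows the bar held (tab at (323,262)) above the nests. The grip force reads 3 N, so the grip is slackening; I'll let it recover, then check the bar and refine the rig.

apply_moves:
  motion: "0 0 0 0;0 0 0 0;0 0 0 0"

```text
time: 12.85
tool_pos: [553.3, 347.9, 135.2]
tcp_rot: [3.141, -0.0, 1.736]
contact_force: [0.1, -0.2, 0.2]
grip_width: 15.8
finger_force: 30.0
```

```bash
cat > rig2.py <<'E'
from h import *
p=cap('wrist'); w,u,v=pts(p); t=T()
th=np.radians(9.46); Rz=np.array([[np.cos(th),-np.sin(th)],[np.sin(th),np.cos(th)]]); r=w.copy(); r[:,:2]=(w[:,:2]-[548.9,373.1])@Rz
tl=(w-t[:3,3])@t[:3,:3]
b=(abs(tl[:,0])<14)&(abs(tl[:,1])<60)&(tl[:,2]>-25)&(tl[:,2]<40)&(v<290)
print('grip',bot.get_obs()['finger_force'],'tcp rig',((t[:2,3]-[548.9,373.1])@Rz).round(1),t[2,3].round(1))
h=tl[b&(abs(tl[:,1])>24)]; print('bar head tool z top',np.median(h[:,2]) if len(h) else None,[(np.percentile(h[s*h[:,1]>0],[2,50,98],axis=0).round(1).tolist()) for s in (1,-1)])
hsv=cv2.cvtColor(p['img'],cv2.COLOR_BGR2HSV)[v,u]
o=b&(abs(hsv[:,0].astype(int)-13)<7)&(hsv[:,1]>110); print('tab tool',np.percentile(tl[o],[2,50,98],axis=0).round(1).tolist())
pl=(r[:,2]>6)&(r[:,2]<15)&(abs(r[:,0])<120)&(r[:,1]<160)
q=r[pl]; print('plate x edges',np.percentile(q[:,0],[.5,99.5]),'y hi',np.percentile(q[:,1],99.5),'z',np.median(q[:,2]))
# walls: points z 33..40 in nests
s=(r[:,2]>33)&(r[:,2]<41)&(abs(r[:,0])<70)&(r[:,1]<45)&(r[:,1]>-30)
q=r[s]; print('wall z',np.median(q[:,2])); print('x hist',np.histogram(q[:,0],np.arange(-64,72,4)));print('y hist',np.histogram(q[:,1],np.arange(-30,46,3)))
E
python3 rig2.py
```

```text
grip 29.999897181987762 tcp rig [  0.1 -25.5] 135.0
bar head tool z top 3.2482133747591235 [[[3.0, 24.9, 1.5], [8.0, 34.5, 3.3], [9.7, 44.3, 12.0]], [[3.0, -44.0, 1.5], [7.9, -34.3, 3.2], [9.7, -24.9, 12.2]]]
tab tool [[-2.4, -6.7, -20.5], [1.4, -1.1, -19.4], [6.4, 6.6, -18.2]]
plate x edges [-85.91179824 115.28278584] y hi 117.3064979592272 z 10.041498371029064
wall z 35.190951237222976
x hist (array([  0, 382, 310,  85,  88,  85,  73,  75,  82,  77, 114,  42,   3,
         1,   2,   0,   0,   0,  48, 113,  82,  79,  73,  79,  78,  81,
       110, 375, 411,  42,   0,   0,   0]), array([-64, -60, -56, -52, -48, -44, -40, -36, -32, -28, -24, -20, -16,
       -12,  -8,  -4,   0,   4,   8,  12,  16,  20,  24,  28,  32,  36,
        40,  44,  48,  52,  56,  60,  64,  68]))
y hist (array([ 58,  53,  51,  61,  60,  65, 102, 300, 400, 143,  81,  67,  65,
        64,  70,  69,  64,  74, 108, 368, 416, 107,  72,  54,  47]), array([-30, -27, -24, -21, -18, -15, -12,  -9,  -6,  -3,   0,   3,   6,
         9,  12,  15,  18,  21,  24,  27,  30,  33,  36,  39,  42,  45]))
```

```bash
cat >> rig2.py <<'E'
print('----')
for nm,lo,hi,y0,y1 in (('floor nest2',24,31,2,22),('floor nest1',24,31,-30,-16),('wall',33.5,40,2,22),('base gap',6,14,-10,30),('plate',6,14,85,100)):
    s=(r[:,2]>lo)&(r[:,2]<hi)&(r[:,1]>y0)&(r[:,1]<y1)&(abs(r[:,0])<92); x=np.sort(r[s][:,0])
    if len(x)<5: print(nm,len(x)); continue
    g=np.flatnonzero(np.diff(x)>2.5); print(nm,len(x),[(round(a,1),round(c,1)) for a,c in zip(x[np.r_[0,g+1]],x[np.r_[g,len(x)-1]])])
E
python3 rig2.py | sed '1,/----/d'
```

```text
floor nest2 2330 [(np.float64(-54.0), np.float64(-18.5)), (np.float64(9.6), np.float64(45.8))]
floor nest1 1515 [(np.float64(-54.7), np.float64(-18.3)), (np.float64(10.0), np.float64(45.9))]
wall 432 [(np.float64(-59.9), np.float64(-53.7)), (np.float64(-20.6), np.float64(-19.8)), (np.float64(45.4), np.float64(51.8))]
base gap 4072 [(np.float64(-87.5), np.float64(-65.7)), (np.float64(-18.7), np.float64(9.6)), (np.float64(56.5), np.float64(83.1))]
plate 3640 [(np.float64(-87.9), np.float64(-2.0)), (np.float64(2.6), np.float64(82.3))]
```

The nests are centred at rig x ≈ -4.2, and the plate edges match my rig frame. Shift and lower into nest_1.

apply_moves:
  motion: "0.0015 -0.0043 0.02 0;0 0 0.02 0;0 0 0.02 0;0 0 0.014 0;0 0 0 0;0 0 0.005 0;0 0 0.005 0;0 0 0.004 0"

```text
time: 13.95
tool_pos: [548.8, 348.7, 46.8]
tcp_rot: [3.141, -0.0, 1.736]
contact_force: [-0.3, -0.5, -0.3]
grip_width: 16.0
finger_force: 30.0
```

```bash
python3 rig2.py | head -3; python3 -c "
from h import *
print(bot.get_obs()['contact_force'])"
```

```text
grip 29.999908804893494 tcp rig [ -4.5 -24.2] 46.1
bar head tool z top 10.175298160686694 [[[-0.5, 24.6, 1.1], [8.4, 39.4, 10.0], [12.9, 55.5, 18.9]], [[-0.7, -54.5, 1.3], [8.4, -39.1, 10.3], [13.0, -24.8, 19.0]]]
tab tool [[-2.2, -7.2, -20.9], [5.3, -0.4, -19.4], [7.8, 7.8, 10.4]]
[-0.03496497 -0.70055492 -1.55169419]
```

apply_moves:
  motion: "0 0 0.003 0;0 0 0 0"

```text
time: 14.25
tool_pos: [548.6, 348.6, 43.6]
tcp_rot: [-3.141, -0.0, 1.736]
contact_force: [-0.8, 0.1, -0.5]
grip_width: 15.7
finger_force: 30.0
```

apply_moves:
  motion: "0 0 0 0;0 0 0 0;0 0 -0.02 0;0 0 -0.04 0;0 0 -0.05 0;0 0 -0.05 0;0 0 0 0"
  fingers: -0.1

```text
time: 15.12
tool_pos: [550.7, 349.7, 209.2]
tcp_rot: [3.132, -0.003, 1.736]
contact_force: [-0.0, 0.3, -0.6]
grip_width: 41.8
finger_force: 0.0
```

```bash
cat > chk.py <<'E'
from h import *
p=cap('wrist'); w,u,v=pts(p); t=T()
th=np.radians(9.46); Rz=np.array([[np.cos(th),-np.sin(th)],[np.sin(th),np.cos(th)]])
print(bot.get_obs()['time'],t[:3,3])
for d in bot.cut_out(p,'bar_0'):
    w,_,_=pts(p,d['pixels']); r=w.copy(); r[:,:2]=(w[:,:2]-[548.9,373.1])@Rz
    print('bar',round(d['p'],2),d['point'],np.percentile(r,[2,50,98],axis=0).round(1).tolist())
E
python3 chk.py
```

```text
15.175 [549.49316857 349.0494137  206.09772547]
bar 0.88 [314.0, 187.7] [[-52.6, -36.4, 30.2], [-9.1, -25.6, 40.2], [33.6, -17.5, 62.8]]
```

apply_moves:
  motion: "-0.0147 -0.044 0 0;-0.0147 -0.044 0 0;-0.0147 -0.044 0 0;-0.0147 -0.044 0 0;-0.0526 -0.0031 0 0;-0.0526 -0.0031 0 0;-0.0526 -0.0031 0 0;-0.0526 -0.0031 0 0"

```text
time: 16.23
tool_pos: [406.2, 50.6, 202.4]
tcp_rot: [-3.139, -0.001, 1.737]
contact_force: [0.5, -0.1, 0.2]
grip_width: 41.3
finger_force: 0.0
```

apply_moves:
  motion: "-0.0526 -0.0031 0 0;0 0 0 -10.5;0 0 0 -10.5;0 0 0 -10.5;0 0 0 -10.5;0 0 0 -10.5;0 0 0 -10.5;0 0 0 -10.5"

```text
time: 17.23
tool_pos: [411.8, -0.1, 202.2]
tcp_rot: [3.141, -0.003, 3.025]
contact_force: [0.4, 0.2, 0.1]
grip_width: 41.4
finger_force: 0.0
```

apply_moves:
  motion: "0 0 0 -10.5;0 0 0 -10.6;0 0 0 0"

```text
time: 17.6
tool_pos: [412.0, -0.2, 202.5]
tcp_rot: [3.14, -0.003, -2.898]
contact_force: [-0.0, -0.2, 1.2]
grip_width: 40.9
finger_force: 0.0
```

apply_moves:
  motion: "0.0124 -0.0484 0 0;0.0124 -0.0484 0 0;0.0124 -0.0484 0 0;0.0124 -0.0484 0 0;0.0124 -0.0484 0 0;0.0124 -0.0484 0 0;-0.0173 -0.0457 0 0;0 0 0 0"

```text
time: 18.6
tool_pos: [439.5, -342.3, 201.8]
tcp_rot: [3.14, -0.001, -2.902]
contact_force: [-0.9, 1.6, -0.5]
grip_width: 41.3
finger_force: 0.0
```

```bash
python3 -c "
from h import *
print(T().round(3).tolist())"; python3 ax.py
```

```text
[[-0.971, -0.237, -0.001, 439.51], [-0.237, 0.971, 0.001, -342.314], [0.001, 0.001, -1.0, 201.782], [0.0, 0.0, 0.0, 1.0]]
0.56 1105 ((491.14874267578125, -356.36712646484375), (20.08722686767578, 90.41162872314453), 15.875118255615234)
```

apply_moves:
  motion: "-0.0118 -0.0065 0.036 -0.6;-0.0118 -0.0065 0.036 0;-0.0118 -0.0065 0.036 0;-0.0118 -0.0065 0.036 0;0 0 0 0;0 0 0.021 0;0 0 0.021 0;0 0 0 0"

```text
time: 19.7
tool_pos: [490.6, -352.5, 18.2]
tcp_rot: [3.14, -0.001, -2.886]
contact_force: [0.0, 0.3, -0.4]
grip_width: 40.9
finger_force: 0.0
```

apply_moves:
  motion: "0 0 0 0;0 0 0 0;0 0 0 0;0 0 0 0"
  fingers: -1

```text
time: 20.2
tool_pos: [491.8, -353.9, 18.6]
tcp_rot: [-3.14, 0.001, -2.885]
contact_force: [-0.8, 1.1, 6.9]
grip_width: 15.9
finger_force: 30.0
```

apply_moves:
  motion: "0 0 -0.03 0;0 0 -0.05 0;0 0 -0.05 0;0 0 -0.05 0;0 0 0 0"

```text
time: 20.82
tool_pos: [493.0, -354.9, 202.2]
tcp_rot: [-3.134, 0.005, -2.885]
contact_force: [0.5, 0.2, -1.1]
grip_width: 16.0
finger_force: 30.0
```

apply_moves:
  motion: "0.0318 0.0363 0 0;0.0318 0.0363 0 0;-0.0129 0.0483 0 0;-0.0129 0.0483 0 0;-0.0129 0.0483 0 0;-0.0129 0.0483 0 0;-0.0129 0.0483 0 0;-0.0129 0.0483 0 0"

```text
time: 21.82
tool_pos: [412.0, 2.2, 196.6]
tcp_rot: [3.141, -0.002, -2.886]
contact_force: [1.4, 0.0, -0.6]
grip_width: 15.6
finger_force: 30.0
```

apply_moves:
  motion: "0 0 0 10.6;0 0 0 10.6;0 0 0 10.6;0 0 0 10.6;0 0 0 10.6;0 0 0 10.6;0 0 0 10.6;0 0 0 10.6"

```text
time: 22.82
tool_pos: [412.1, 0.7, 196.5]
tcp_rot: [-3.139, -0.001, 1.912]
contact_force: [0.4, -0.4, -0.1]
grip_width: 15.3
finger_force: 30.0
```

apply_moves:
  motion: "0 0 0 10.4;0 0 0 0;0.0523 0.0026 0 0;0.0523 0.0026 0 0;0.0523 0.0026 0 0;0.0523 0.0026 0 0;0.0523 0.0026 0 0;0 0 0 0"

```text
time: 23.82
tool_pos: [381.5, 263.3, 196.9]
tcp_rot: [-3.14, -0.0, 1.745]
contact_force: [-0.1, -0.9, -2.0]
grip_width: 15.9
finger_force: 30.0
```

apply_moves:
  motion: "0.0235 0.0445 0 0;0.0235 0.0445 0 0;0.0235 0.0445 0 0;0.0235 0.0445 0 0;0 0 0.035 0;0 0 0.035 0;0 0 0 0;0 0 0 0"

```text
time: 24.82
tool_pos: [543.5, 382.3, 129.0]
tcp_rot: [3.14, -0.0, 1.737]
contact_force: [0.7, 0.1, -0.1]
grip_width: 15.4
finger_force: 30.0
```

```bash
python3 rig2.py; python3 -c "
from h import *
print(bot.get_obs()['tcp_rot'])"
```

```text
grip 29.999476969242096 tcp rig [-3.5 10.3] 129.7
bar head tool z top 7.633851716678979 [[[1.2, 24.6, 6.2], [7.9, 34.2, 7.7], [11.1, 43.9, 17.2]], [[1.1, -44.2, 5.9], [7.7, -34.7, 7.6], [11.0, -24.7, 17.4]]]
tab tool [[-4.8, -7.2, -15.9], [1.5, -0.6, -14.8], [7.8, 6.9, -13.5]]
plate x edges [-85.82577398 115.24978193] y hi 118.80526463330379 z 10.055524581023008
wall z 34.9528483792533
x hist (array([  0, 246, 176,  79,  68,  84,  81,  81,  72,  82, 130,  38,   0,
         0,   0,   0,   0,   0,  69,  98,  77,  79,  78,  83,  74,  80,
       114, 272, 275,  33,   0,   0,   0]), array([-64, -60, -56, -52, -48, -44, -40, -36, -32, -28, -24, -20, -16,
       -12,  -8,  -4,   0,   4,   8,  12,  16,  20,  24,  28,  32,  36,
        40,  44,  48,  52,  56,  60,  64,  68]))
y hist (array([  0,   0,   0,   0,   0,   5,  40, 205, 419, 163,  82,  53,  54,
        57,  60,  55,  63,  71,  95, 318, 423, 163,  75,  53,  48]), array([-30, -27, -24, -21, -18, -15, -12,  -9,  -6,  -3,   0,   3,   6,
         9,  12,  15,  18,  21,  24,  27,  30,  33,  36,  39,  42,  45]))
----
floor nest2 2221 [(np.float64(-54.9), np.float64(-18.4)), (np.float64(9.5), np.float64(46.0))]
floor nest1 50 [(np.float64(-40.3), np.float64(-18.3)), (np.float64(9.7), np.float64(32.6))]
wall 378 [(np.float64(-59.8), np.float64(-54.3)), (np.float64(12.3), np.float64(12.3)), (np.float64(45.5), np.float64(51.8))]
base gap 3697 [(np.float64(-87.2), np.float64(-65.1)), (np.float64(-18.6), np.float64(9.6)), (np.float64(57.0), np.float64(83.2))]
plate 3014 [(np.float64(-87.3), np.float64(-1.2)), (np.float64(3.5), np.float64(81.7))]
[ 3.13878562e+00 -9.94029982e-04  1.73679638e+00]
```

apply_moves:
  motion: "0.0006 -0.0007 0.02 0;0 0 0.02 0;0 0 0.02 0;0 0 0.01 0;0 0 0.005 0;0 0 0.005 0;0 0 0 0"

```text
time: 25.75
tool_pos: [542.0, 383.2, 47.9]
tcp_rot: [3.141, -0.0, 1.736]
contact_force: [0.3, 0.1, -1.7]
grip_width: 15.6
finger_force: 30.0
```

apply_moves:
  motion: "0 0 0 0;0 0 0 0;0 0 -0.02 0;0 0 -0.04 0;0 0 -0.05 0;0 0 -0.03 0;0 0 0 0;0 0 0 0"
  fingers: -0.1

```text
time: 26.75
tool_pos: [541.4, 382.8, 186.6]
tcp_rot: [-3.14, 0.001, 1.736]
contact_force: [0.2, -0.6, -0.7]
grip_width: 41.3
finger_force: 0.0
```

```bash
python3 chk.py;  python3 -c "
from h import *
p=cap('wrist'); cv2.imwrite('pics/w3.png',p['img'])"
```

```text
26.8 [541.25487381 382.72626393 185.99724298]
bar 0.77 [320.7, 226.1] [[-52.1, -36.7, 31.3], [-7.6, -25.1, 40.2], [33.7, -17.5, 62.7]]
bar 0.58 [322.2, 190.6] [[-48.9, -1.2, 27.7], [-5.8, 13.7, 40.2], [38.2, 22.1, 62.8]]
```

View pics/w3.png

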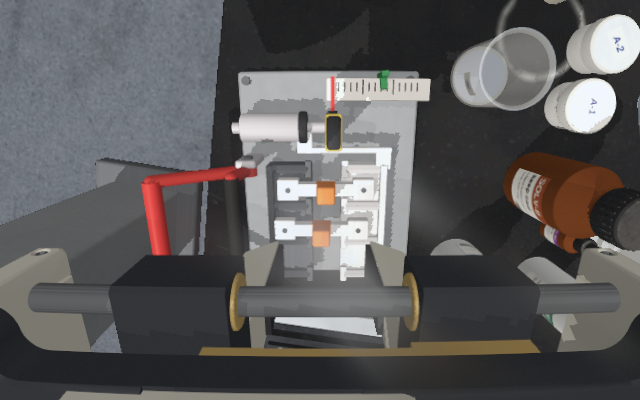

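Both bars lie flat in nest_1 and nest_2 (tabs at (326,192) and (321,233)). Pointer column is 333, mark column 384. Next is the clamp: cage its grip between the fingers.

apply_moves:
  motion: "-0.0116 -0.0451 0 0;-0.0116 -0.0451 0 0;-0.0116 -0.0451 0 0;0 0 0 0;0 0 0.03 0;0 0 0 0;0 0 0 0"

```text
time: 27.78
tool_pos: [415.0, 326.8, 158.0]
tcp_rot: [3.141, -0.0, 1.736]
contact_force: [0.3, -0.2, 0.9]
grip_width: 41.6
finger_force: 0.0
```

```bash
cat > grip.py <<'E'
from h import *
p=cap('wrist'); w,u,v=pts(p); t=T(); tl=(w-t[:3,3])@t[:3,:3]
th=np.radians(9.46); Rz=np.array([[np.cos(th),-np.sin(th)],[np.sin(th),np.cos(th)]]); r=w.copy(); r[:,:2]=(w[:,:2]-[548.9,373.1])@Rz
hsv=cv2.cvtColor(p['img'],cv2.COLOR_BGR2HSV)[v,u]
red=((hsv[:,0]<8)|(hsv[:,0]>172))&(hsv[:,1]>120)&(r[:,1]<35)&(r[:,0]<30)&(r[:,2]>50)
for a,b in ((-70,-40),(-20,5),(5,20)):
    s=red&(r[:,1]>a)&(r[:,1]<b)
    if s.sum()>20: print((a,b),s.sum(),'rig',np.percentile(r[s],[3,50,97],axis=0).round(1).tolist(),'tool y',np.percentile(tl[s][:,1],[3,97]).round(1))
o=bot.get_obs(); print('tcp rig',((t[:2,3]-[548.9,373.1])@Rz).round(1),t[2,3].round(1),o['contact_force'],o['grip_width'])
E
python3 grip.py
```

```text
(-70, -40) 715 rig [[-145.9, -69.0, 94.2], [-139.4, -54.6, 98.1], [-133.0, -40.9, 99.8]] tool y [-6.4  6.5]
(-20, 5) 688 rig [[-145.5, -19.2, 94.4], [-139.5, -7.2, 98.0], [-133.4, 4.3, 99.8]] tool y [-6.   6.1]
(5, 20) 453 rig [[-146.0, 5.6, 94.6], [-140.1, 12.6, 98.0], [-133.5, 19.7, 99.9]] tool y [-6.5  6. ]
tcp rig [-139.6  -23.6] 158.4 [ 0.24953861 -0.49000174  1.01198204] 41.3568156442896
```

apply_moves:
  motion: "0 0 0.03 0;0 0 0.03 0;0 0 0.014 0;0 0 0.01 0;0 0 0 0"

```text
time: 28.45
tool_pos: [414.4, 326.6, 73.8]
tcp_rot: [3.142, -0.0, 1.736]
contact_force: [0.1, 0.8, 0.3]
grip_width: 41.7
finger_force: 0.0
```

apply_moves:
  motion: "0 0 0 0;0 0 0 0;0 0 0 0"
  fingers: -0.52

```text
time: 28.82
tool_pos: [414.5, 326.7, 74.2]
tcp_rot: [3.141, -0.0, 1.736]
contact_force: [0.1, 0.2, 0.2]
grip_width: 22.8
finger_force: 0.0
```

```bash
python3 -c "
import numpy as np
a=np.radians(np.linspace(144.3,44,17)); x=79.6*np.cos(a); z=79.6*np.sin(a)
d=np.c_[np.diff(x),-np.diff(z)].round(1)/1000
for k in (0,8): print(';'.join('0 %g %g 0'%tuple(r) for r in d[k:k+8]))
print(d.sum(0))
from h import *
o=bot.get_obs();print(o['contact_force'],o['grip_width'],o['tool_pos'])"
```

```text
0 0.0055 -0.0068 0;0 0.0062 -0.0061 0;0 0.0068 -0.0054 0;0 0.0074 -0.0047 0;0 0.0078 -0.0038 0;0 0.0082 -0.003 0;0 0.0085 -0.002 0;0 0.0086 -0.0011 0
0 0.0087 -0.0002 0;0 0.0087 0.0008 0;0 0.0085 0.0017 0;0 0.0083 0.0027 0;0 0.0079 0.0035 0;0 0.0075 0.0044 0;0 0.007 0.0052 0;0 0.0064 0.0059 0
[ 0.122  -0.0089]
[0.1110432  0.16552709 0.20730872] 22.840781333863475 [414.45888665 326.65220497  74.18359794]
```

apply_moves:
  motion: "0 0.0055 -0.0068 0;0 0.0062 -0.0061 0;0 0.0068 -0.0054 0;0 0.0074 -0.0047 0;0 0.0078 -0.0038 0;0 0.0082 -0.003 0;0 0.0085 -0.002 0;0 0.0086 -0.001 0"

```text
time: 29.82
tool_pos: [473.3, 336.4, 106.9]
tcp_rot: [3.141, -0.0, 1.736]
contact_force: [-0.9, -0.7, 1.8]
grip_width: 21.9
finger_force: 0.8
```

apply_moves:
  motion: "0 0.0087 0 0;0 0.0087 0.0008 0;0 0.0085 0.0017 0;0 0.0083 0.0027 0;0 0.0079 0.0035 0;0 0.0075 0.0044 0;0 0.007 0.0052 0;0 0.0064 0.0059 0"

```text
time: 30.82
tool_pos: [535.0, 346.7, 81.9]
tcp_rot: [-3.141, -0.0, 1.736]
contact_force: [-0.6, -0.0, 0.8]
grip_width: 22.0
finger_force: 0.0
```

apply_moves:
  motion: "0 0.003 0.002 0;0 0 0 0;0 0 0 0"

```text
time: 31.2
tool_pos: [537.4, 347.2, 80.5]
tcp_rot: [3.141, -0.0, 1.736]
contact_force: [0.5, -0.6, -0.4]
grip_width: 21.9
finger_force: 0.0
```

```bash
python3 grip.py
```

```text
(-70, -40) 749 rig [[-23.7, -53.8, 104.8], [-17.2, -46.7, 108.6], [-10.8, -40.4, 110.3]] tool y [-8.1  4.8]
(-20, 5) 1681 rig [[-23.2, -19.2, 105.0], [-17.1, -6.8, 108.7], [-11.1, 4.3, 110.4]] tool y [-7.6  4.5]
(5, 20) 1153 rig [[-23.6, 5.5, 104.9], [-17.4, 12.7, 108.6], [-11.1, 19.6, 110.2]] tool y [-8.   4.5]
tcp rig [-15.6 -23.7] 80.6 [ 0.435204   -0.37684547 -0.78386793] 21.78927088667808
```

Clamp is shut: grip at rig (-17, 103), matching the stated shut position. Release it and head for the gauge.

apply_moves:
  motion: "0 0 0 0;0 0 0 0;0 0 -0.035 0;0 0 -0.035 0;0 0 0 0"
  fingers: -0.1

```text
time: 31.88
tool_pos: [539.1, 347.9, 153.8]
tcp_rot: [3.135, -0.002, 1.736]
contact_force: [-0.2, 0.2, 0.4]
grip_width: 41.5
finger_force: 0.0
```

apply_moves:
  motion: "0.0306 0.004 0 0;0.0306 0.004 0 0;0.0306 0.004 0 0;0 0 0 0;0 0 0 0"

```text
time: 32.5
tool_pos: [533.9, 438.9, 149.4]
tcp_rot: [-3.14, 0.001, 1.736]
contact_force: [1.1, -0.1, -1.0]
grip_width: 41.4
finger_force: 0.0
```

```bash
python3 grip.py
cat > gauge.py <<'E'
from h import *
import sys
p=cap('wrist'); t=T(); w,u,v=pts(p); tl=(w-t[:3,3])@t[:3,:3]
th=np.radians(9.46); Rz=np.array([[np.cos(th),-np.sin(th)],[np.sin(th),np.cos(th)]])
r=w.copy(); r[:,:2]=(w[:,:2]-[548.9,373.1])@Rz
hsv=cv2.cvtColor(p['img'],cv2.COLOR_BGR2HSV); H=hsv[v,u].astype(int)
s=(r[:,2]>86)&(r[:,2]<100)&(r[:,1]>45)&(r[:,1]<95)&(abs(r[:,0])<90)&(v<285)
if s.sum()>10: print('plate',s.sum(),'rig',np.percentile(r[s],[2,50,98],axis=0).round(1).tolist(),'tool',np.percentile(tl[s],[2,50,98],axis=0).round(1).tolist())
Hf=hsv.astype(int)
K=np.array([[p['fx'],0,p['cx']],[0,p['fy'],p['cy']],[0,0,1.]]); W=np.array(p['W'])
def onz(uu,vv,z):
    n=cv2.undistortPoints(np.array([[[uu,vv]]],float),K,np.array(p['D'],float))[0,0]; d=W[:3,:3]@[n[0],n[1],1]; q=W[:3,3]+d*(z-W[2,3])/d[2]; return np.r_[(q[:2]-[548.9,373.1])@Rz,z]
for nm,m in (('green',(abs(Hf[...,0]-65)<20)&(Hf[...,1]>90)&(Hf[...,2]>40)),('red',((Hf[...,0]<8)|(Hf[...,0]>172))&(Hf[...,1]>120)&(Hf[...,2]>60))):
    n,l,st,c=cv2.connectedComponentsWithStats(m.astype(np.uint8))
    for k in np.argsort(-st[1:,4])[:3]+1:
        if st[k,4]<25: continue
        q=r[l[v,u]==k]; x,y,a,b=st[k,:4]
        if len(q) and np.median(q[:,1])<70: continue
        print(nm,st[k].tolist(),'depth rig',np.percentile(q,[5,50,95],axis=0).round(1).tolist() if len(q) else None,'z54 centre',onz(c[k][0],c[k][1],54).round(1))
print('tcp rig',((t[:2,3]-[548.9,373.1])@Rz).round(1),t[2,3].round(1),bot.get_obs()['time'])
cv2.imwrite(f'pics/{sys.argv[1]}.png',p['img'][:300,100:540])
E
python3 gauge.py g1
```

```text
(-20, 5) 546 rig [[-23.4, -19.0, 104.2], [-17.0, -7.4, 108.6], [-10.9, 3.9, 110.3]] tool y [-19.6  -7.1]
tcp rig [-3.7 67. ] 149.7 [0.67007181 0.50188092 0.61825042] 40.93175342508336
plate 736 rig [[-5.6, 56.2, 90.4], [0.3, 69.9, 94.5], [6.5, 81.7, 96.0]] tool [[-10.6, -2.0, 53.9], [3.1, 3.9, 55.5], [14.8, 10.1, 59.6]]
green [378, 145, 13, 20, 169] depth rig [[38.2, 101.8, 47.7], [40.8, 110.7, 55.1], [44.0, 114.4, 64.4]] z54 centre [ 41.5 108.8  54. ]
tcp rig [-3.6 66.9] 150.0 32.6
```

View pics/g1.png

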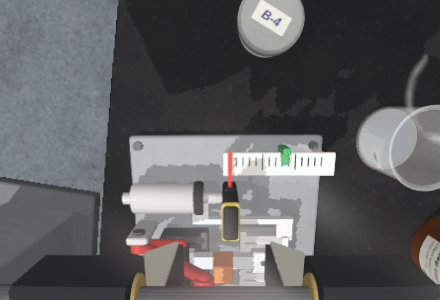

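The crop shows the plate with its yellow edge at (231,222), the pointer at column 229 and the green mark at (285,155), about 41 mm of travel. Descend and grip.

apply_moves:
  motion: "0.001 0.0039 0.03 0;0 0 0.03 0;0 0 0.02 0;0 0 0.01 0;0 0 0 0"

```text
time: 33.22
tool_pos: [538.0, 440.7, 60.1]
tcp_rot: [-3.141, 0.0, 1.736]
contact_force: [-0.1, -0.7, 0.2]
grip_width: 41.1
finger_force: 0.0
```

apply_moves:
  motion: "0 0 0 0;0 0 0 0;0 0 0 0;0 0 0 0"
  fingers: -1

```text
time: 33.72
tool_pos: [538.1, 441.4, 60.8]
tcp_rot: [3.141, -0.0, 1.737]
contact_force: [0.6, -0.0, 2.0]
grip_width: 12.1
finger_force: 30.0
```

```bash
python3 gauge.py g2
```

```text
plate 1066 rig [[-10.7, 75.8, 86.5], [0.7, 80.2, 93.7], [11.7, 82.0, 99.1]] tool [[6.6, -11.2, -38.2], [11.1, 0.2, -32.8], [12.8, 11.2, -25.6]]
green [396, 168, 21, 18, 191] depth rig [[38.8, 110.4, 45.0], [40.9, 114.0, 63.2], [43.4, 114.7, 64.6]] z54 centre [ 42.3 112.1  54. ]
red [321, 181, 6, 51, 264] depth rig [[-0.3, 84.9, 53.8], [0.7, 96.7, 54.6], [1.7, 109.0, 55.7]] z54 centre [ 0.6 96.7 54. ]
tcp rig [ 0.5 69.2] 60.8 33.775
```

View pics/g2.png

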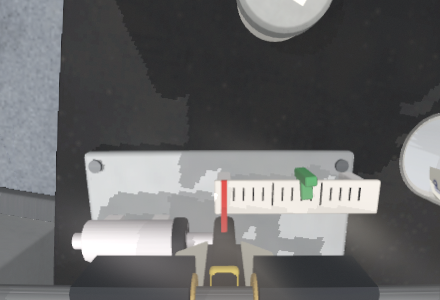

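The pointer is at column 223 and the green clip at about 306, both in clear view. Pointer x is 0.7 and mark x 41.0, so pull 40 mm.

apply_moves:
  motion: "0 0.005 0 0;0 0.005 0 0;0 0.005 0 0;0 0.005 0 0;0 0.005 0 0;0 0.005 0 0;0 0.005 0 0;0 0.005 0 0"

```text
time: 34.78
tool_pos: [576.0, 447.9, 60.8]
tcp_rot: [-3.138, 0.0, 1.737]
contact_force: [-9.2, -2.0, 7.7]
grip_width: 11.7
finger_force: 30.0
```

apply_moves:
  motion: "0 0 0 0;0 0 0 0"

```text
time: 35.02
tool_pos: [576.1, 447.9, 60.8]
tcp_rot: [-3.139, 0.0, 1.737]
contact_force: [-9.3, -2.3, 7.5]
grip_width: 11.7
finger_force: 30.0
```

```bash
python3 gauge.py g3; python3 gauge.py g3
```

```text
plate 1066 rig [[27.9, 76.1, 86.3], [39.0, 80.3, 93.6], [50.3, 82.2, 99.3]] tool [[6.8, -11.3, -38.5], [11.0, -0.2, -32.8], [12.9, 11.1, -25.5]]
green [323, 168, 14, 32, 319] depth rig [[39.2, 102.0, 47.0], [42.1, 111.7, 55.7], [44.8, 114.6, 64.5]] z54 centre [ 41.9 109.1  54. ]
red [321, 181, 6, 51, 201] depth rig [[38.2, 85.0, 53.5], [38.8, 95.6, 54.5], [39.8, 106.8, 55.8]] z54 centre [39.  95.7 54. ]
tcp rig [39.1 69.3] 60.8 35.075
plate 1065 rig [[28.0, 75.9, 86.4], [39.0, 80.4, 93.6], [50.3, 82.2, 99.2]] tool [[6.5, -11.2, -38.4], [11.0, -0.2, -32.8], [12.8, 11.1, -25.6]]
green [323, 168, 14, 32, 321] depth rig [[39.2, 102.0, 47.1], [42.0, 111.5, 55.6], [44.7, 114.6, 64.8]] z54 centre [ 41.9 109.1  54. ]
red [321, 181, 6, 51, 202] depth rig [[37.8, 84.7, 53.8], [38.7, 95.3, 54.7], [39.8, 106.5, 55.7]] z54 centre [38.9 95.6 54. ]
tcp rig [39.1 69.3] 60.8 35.125
```

View pics/g3.png

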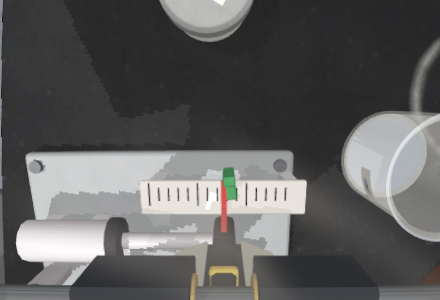

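The pointer is still about 3 mm short of the mark (red column 224, green 229).

apply_moves:
  motion: "0 0.0031 0 0;0 0 0 0;0 0 0 0"

```text
time: 35.5
tool_pos: [579.0, 448.4, 60.8]
tcp_rot: [-3.138, 0.0, 1.737]
contact_force: [-9.3, -2.6, 8.0]
grip_width: 12.3
finger_force: 30.0
```

```bash
python3 gauge.py g4
python3 - <<'E'
import cv2
a=cv2.imread('pics/g4.png')[150:250,160:300]; cv2.imwrite('pics/g4z.png',cv2.resize(a,None,fx=5,fy=5,interpolation=cv2.INTER_CUBIC))
E
```

```text
plate 1070 rig [[31.0, 76.1, 86.4], [42.1, 80.4, 93.7], [53.3, 82.1, 99.2]] tool [[6.7, -11.2, -38.4], [11.1, -0.0, -32.9], [12.8, 11.1, -25.6]]
green [317, 168, 14, 31, 318] depth rig [[39.3, 102.2, 46.5], [42.2, 111.8, 55.6], [44.7, 114.6, 64.5]] z54 centre [ 41.9 109.3  54. ]
red [321, 199, 6, 33, 150] depth rig [[40.7, 84.6, 53.4], [41.7, 91.7, 54.6], [42.7, 100.3, 55.7]] z54 centre [41.9 92.2 54. ]
tcp rig [42.1 69.3] 60.8 35.55
```

View pics/g4z.png

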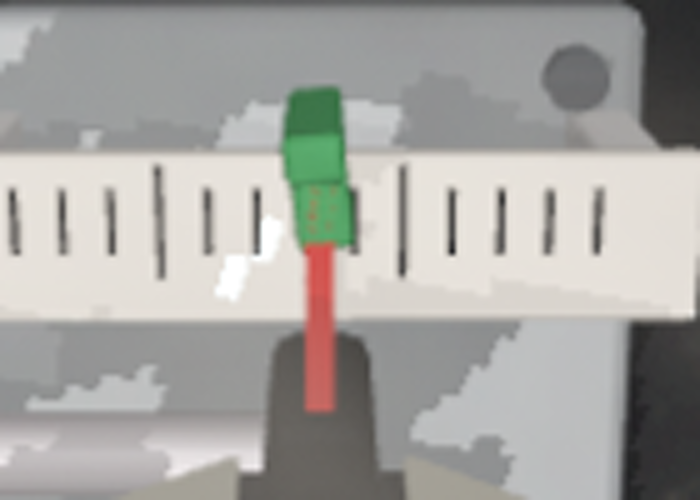

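The red pointer (column 320 in the zoom) meets the green clip (300–355) within about 0.3 mm. I'll nudge it and hold, then let it back home.

apply_moves:
  motion: "0 0.0003 0 0;0 0 0 0;0 0 0 0;0 0 0 0;0 0 0 0;0 0 0 0;0 0 0 0;0 0 0 0"

```text
time: 36.55
tool_pos: [579.2, 448.4, 60.8]
tcp_rot: [-3.138, 0.0, 1.737]
contact_force: [-10.0, -2.8, 7.4]
grip_width: 11.6
finger_force: 30.0
```

apply_moves:
  motion: "0 0 0 0;0 0 0 0;0 0 0 0;0 0 0 0;0 0 0 0;0 0 0 0;0 0 0 0;0 0 0 0"

```text
time: 37.55
tool_pos: [579.2, 448.4, 60.8]
tcp_rot: [-3.138, 0.0, 1.737]
contact_force: [-9.9, -3.4, 7.2]
grip_width: 11.3
finger_force: 30.0
```

```bash
python3 gauge.py g5
```

```text
plate 1057 rig [[31.2, 75.9, 86.3], [42.1, 80.4, 93.7], [53.4, 82.2, 99.0]] tool [[6.6, -11.1, -38.2], [11.0, -0.2, -32.9], [12.8, 11.1, -25.5]]
green [317, 168, 14, 31, 312] depth rig [[39.3, 102.4, 46.4], [41.9, 111.6, 55.4], [44.9, 114.6, 64.6]] z54 centre [ 42.  109.4  54. ]
red [321, 199, 6, 33, 156] depth rig [[40.9, 84.6, 53.6], [41.9, 91.6, 54.5], [43.4, 100.6, 55.7]] z54 centre [42.1 92.1 54. ]
tcp rig [42.2 69.3] 60.8 37.6
```

apply_moves:
  motion: "0 0 0 0;0 0 0 0;0 0 0 0;0 0 0 0"

```text
time: 38.1
tool_pos: [579.2, 448.4, 60.8]
tcp_rot: [-3.138, 0.0, 1.737]
contact_force: [-9.1, -2.3, 7.9]
grip_width: 11.7
finger_force: 30.0
```

apply_moves:
  motion: "0 -0.0055 0 0;0 -0.0055 0 0;0 -0.0055 0 0;0 -0.0055 0 0;0 -0.0055 0 0;0 -0.0055 0 0;0 -0.0055 0 0;0 -0.0049 0 0"

```text
time: 39.1
tool_pos: [538.1, 441.4, 60.8]
tcp_rot: [3.141, -0.0, 1.736]
contact_force: [-1.1, -0.7, 5.0]
grip_width: 12.1
finger_force: 30.0
```

apply_moves:
  motion: "0 0 0 0;0 0 0 0;0 0 0 0;0 0 0 0"

```text
time: 39.6
tool_pos: [538.1, 441.4, 60.8]
tcp_rot: [3.141, -0.0, 1.736]
contact_force: [-3.5, -1.4, 5.9]
grip_width: 12.1
finger_force: 30.0
```

```bash
python3 gauge.py g6; python3 -c "
from h import *
print(bot.get_obs()['contact_force'])"
```

```text
plate 1075 rig [[-10.5, 75.9, 86.4], [0.4, 80.2, 93.8], [11.7, 82.0, 99.1]] tool [[6.8, -11.1, -38.3], [11.1, -0.2, -33.0], [12.9, 11.1, -25.6]]
green [396, 168, 21, 18, 187] depth rig [[38.7, 110.4, 44.8], [41.0, 114.0, 63.1], [43.3, 114.7, 64.8]] z54 centre [ 42.3 112.2  54. ]
red [321, 181, 6, 51, 259] depth rig [[-0.3, 84.9, 53.7], [0.8, 96.3, 54.6], [1.8, 108.7, 55.8]] z54 centre [ 0.7 96.3 54. ]
tcp rig [ 0.6 69.2] 60.8 39.65
[-2.83852408 -0.87856756  6.22735566]
```

Held on the mark over 2 s, then returned home. Release the gauge and go to open the clamp.

apply_moves:
  motion: "0 0 0 0;0 0 0 0;0 0 0 0;0 0 -0.03 0;0 0 -0.03 0;0 0 -0.03 0;0 0 0 0"
  fingers: -0.1

```text
time: 40.52
tool_pos: [539.3, 442.1, 153.2]
tcp_rot: [3.136, -0.002, 1.736]
contact_force: [-0.0, -0.0, -0.5]
grip_width: 41.5
finger_force: 0.0
```

apply_moves:
  motion: "-0.0311 -0.0059 0 0;-0.0311 -0.0059 0 0;-0.031 -0.006 0 0;0 0 0 0;0 0 0 0"

```text
time: 41.15
tool_pos: [535.6, 346.8, 149.6]
tcp_rot: [-3.141, -0.0, 1.736]
contact_force: [0.0, -0.3, 0.1]
grip_width: 41.0
finger_force: 0.0
```

```bash
python3 grip.py; python3 gauge.py g7
```

```text
(-70, -40) 541 rig [[-23.9, -60.7, 105.5], [-17.9, -50.9, 108.7], [-12.0, -40.6, 110.3]] tool y [-6.5  5.4]
(-20, 5) 823 rig [[-23.5, -19.2, 104.9], [-17.3, -7.1, 108.6], [-11.1, 4.3, 110.4]] tool y [-6.1  6.4]
(5, 20) 539 rig [[-24.0, 5.5, 105.0], [-17.3, 12.5, 108.6], [-11.3, 19.6, 110.2]] tool y [-6.5  6.2]
tcp rig [-17.4 -23.4] 149.7 [ 0.29096621 -0.74357793  0.40230056] 41.63871179217186
plate 967 rig [[-5.5, 55.4, 91.6], [0.3, 68.1, 94.5], [6.3, 80.6, 96.2]] tool [[78.6, 12.1, 53.5], [91.3, 17.8, 55.3], [103.9, 23.9, 58.1]]
green [401, 10, 18, 27, 274] depth rig [[38.4, 101.6, 0.0], [41.1, 109.6, 54.8], [52.3, 122.3, 64.6]] z54 centre [ 41.7 109.3  54. ]
red [348, 19, 5, 38, 157] depth rig [[-1.0, 87.8, 53.0], [0.3, 99.0, 54.5], [1.7, 109.7, 55.5]] z54 centre [ 0.2 99.  54. ]
tcp rig [-17.4 -23.3] 149.8 41.25
```

apply_moves:
  motion: "0 0 0.02 0;0 0 0.02 0;0 0 0.016 0;0 0 0.01 0;0 0 0 0"

```text
time: 41.88
tool_pos: [535.4, 346.5, 83.6]
tcp_rot: [-3.14, 0.0, 1.737]
contact_force: [-0.5, 0.7, 0.3]
grip_width: 41.1
finger_force: 0.0
```

apply_moves:
  motion: "0 0 0 0;0 0 0 0;0 0 0 0"
  fingers: -0.52

```text
time: 42.25
tool_pos: [536.0, 346.5, 84.9]
tcp_rot: [3.141, -0.0, 1.736]
contact_force: [0.1, -0.3, -0.1]
grip_width: 22.3
finger_force: 0.0
```

apply_moves:
  motion: "0 -0.0064 -0.0059 0;0 -0.007 -0.0052 0;0 -0.0075 -0.0044 0;0 -0.0079 -0.0035 0;0 -0.0083 -0.0027 0;0 -0.0085 -0.0017 0;0 -0.0087 -0.0008 0;0 -0.0087 0 0"

```text
time: 43.25
tool_pos: [472.3, 335.7, 108.1]
tcp_rot: [-3.14, 0.0, 1.736]
contact_force: [1.2, -0.2, 0.6]
grip_width: 22.2
finger_force: 0.5
```

apply_moves:
  motion: "0 -0.0086 0.001 0;0 -0.0085 0.002 0;0 -0.0082 0.003 0;0 -0.0078 0.0038 0;0 -0.0074 0.0047 0;0 -0.0068 0.0054 0;0 -0.0062 0.0061 0;0 -0.0055 0.0068 0"

```text
time: 44.25
tool_pos: [415.2, 326.3, 75.3]
tcp_rot: [3.141, -0.0, 1.736]
contact_force: [0.9, -0.3, -0.1]
grip_width: 21.6
finger_force: 0.0
```

apply_moves:
  motion: "0 -0.003 0.001 0;0 0 0 0;0 0 0 0"

```text
time: 44.62
tool_pos: [412.9, 326.0, 75.0]
tcp_rot: [3.141, -0.0, 1.736]
contact_force: [0.4, -0.1, -0.0]
grip_width: 21.9
finger_force: 0.0
```

```bash
python3 grip.py
```

```text
(-70, -40) 858 rig [[-146.1, -58.4, 94.1], [-139.8, -49.9, 98.0], [-133.1, -41.9, 99.7]] tool y [-4.2  8.8]
(-20, 5) 1547 rig [[-145.2, -19.2, 94.6], [-139.3, -6.3, 98.2], [-133.4, 4.4, 99.9]] tool y [-3.3  8.6]
(5, 20) 1062 rig [[-145.9, 5.5, 94.4], [-139.7, 12.7, 98.1], [-133.4, 19.6, 99.7]] tool y [-4.   8.6]
tcp rig [-141.9  -24.1] 75.0 [ 0.99987091 -0.05000431  0.06805164] 21.810168821372276
```

Clamp is fully open again. Back above the bars.

apply_moves:
  motion: "0 0 0 0;0 0 0 0;0 0 -0.05 0;0 0 -0.06 0;0.0075 0.034 0 0;0.0075 0.034 0 0;0.0075 0.034 0 0;0.0075 0.034 0 0"
  fingers: -0.1

```text
time: 45.68
tool_pos: [542.6, 378.1, 184.7]
tcp_rot: [-3.142, -0.0, 1.736]
contact_force: [-0.1, -0.3, 0.2]
grip_width: 41.6
finger_force: 0.0
```

apply_moves:
  motion: "0 0 0 0;0 0 0 0;0 0 0 0"

```text
time: 46.05
tool_pos: [540.8, 377.6, 185.0]
tcp_rot: [-3.141, 0.0, 1.737]
contact_force: [0.7, 0.2, 0.6]
grip_width: 41.1
finger_force: 0.0
```

```bash
cat > tab.py <<'E'
from h import *
p=cap('wrist'); t=T(); w,u,v=pts(p); tl=(w-t[:3,3])@t[:3,:3]
hsv=cv2.cvtColor(p['img'],cv2.COLOR_BGR2HSV)[v,u]
m=np.zeros((400,640),np.uint8); s=(abs(hsv[:,0].astype(int)-13)<7)&(hsv[:,1]>100)&(hsv[:,2]>70)&(v<300); m[v[s],u[s]]=255
n,l,st,c=cv2.connectedComponentsWithStats(m)
for k in range(1,n):
    if st[k,4]<80: continue
    q=w[l[v,u]==k]; g=q[:,2]>np.percentile(q[:,2],90)-4; r=cv2.minAreaRect(q[g][:,:2].astype(np.float32))
    print('tab px',c[k].round(),'world',np.round(r[0],1),np.round(r[1],1),round(r[2],1),'z',np.median(q[g][:,2]).round(1),'-> tool',(t[:2,:2].T@(np.array(r[0])-t[:2,3])).round(1))
o=bot.get_obs(); print('tcp',t[:3,3].round(1),o['tcp_rot'].round(4),o['time'])
E
python3 tab.py
```

```text
tab px [575. 196.] world [745.6 421.9] [44.4 30.2] 82.9 z 103.3 -> tool [  9.8 209.3]
tab px [510. 182.] world [728.6 409.1] [ 6.4 33.6] 23.2 z 15.4 -> tool [-1.000e-01  1.903e+02]
tab px [326. 188.] world [542.  384.3] [14.6 16.1] 9.7 z 61.9 -> tool [6.3 2.2]
tab px [322. 233.] world [544.6 344.9] [14.3 15. ] 9.1 z 62.0 -> tool [-33.   -1.7]
tcp [540.9 377.7 185.2] [ 3.1415e+00 -1.0000e-04  1.7367e+00] 46.1
```

apply_moves:
  motion: "0.0063 0.0022 0.04 0;0 0 0.04 0;0 0 0.035 0;0 0 0 0;0 0 0.015 0;0 0 0.01 0;0 0 0 0"

```text
time: 46.98
tool_pos: [542.5, 384.2, 44.4]
tcp_rot: [-3.141, 0.0, 1.736]
contact_force: [0.8, 0.5, 0.0]
grip_width: 41.3
finger_force: 0.0
```

apply_moves:
  motion: "0 0 0 0;0 0 0 0;0 0 0 0;0 0 0 0"
  fingers: -1

```text
time: 47.48
tool_pos: [542.9, 384.5, 45.1]
tcp_rot: [3.141, -0.0, 1.736]
contact_force: [0.2, 0.4, 2.3]
grip_width: 15.7
finger_force: 30.0
```

apply_moves:
  motion: "0 0 -0.02 0;0 0 -0.03 0;0 0 -0.05 0;0 0 -0.05 0;0 0 0 0"

```text
time: 48.1
tool_pos: [544.7, 385.5, 200.0]
tcp_rot: [3.132, -0.003, 1.736]
contact_force: [-0.2, -0.4, -1.3]
grip_width: 16.0
finger_force: 30.0
```

apply_moves:
  motion: "-0.0236 -0.044 0 0;-0.0236 -0.044 0 0;-0.0236 -0.044 0 0;-0.0236 -0.044 0 0;-0.0468 -0.0017 0 0;-0.0468 -0.0017 0 0;-0.0468 -0.0017 0 0;-0.0468 -0.0017 0 0"

```text
time: 49.1
tool_pos: [408.3, 75.1, 194.0]
tcp_rot: [-3.141, -0.0, 1.737]
contact_force: [2.0, -0.7, -1.2]
grip_width: 15.7
finger_force: 30.0
```

apply_moves:
  motion: "-0.0468 -0.0017 0 0;0 0 0 9.5;-0.05 0.0275 0 0;-0.05 0.0275 0 0;0 0 0 0;0 0 0 0"

```text
time: 49.85
tool_pos: [468.9, -69.5, 193.7]
tcp_rot: [-3.139, -0.001, 1.57]
contact_force: [0.2, -0.0, -0.5]
grip_width: 15.8
finger_force: 30.0
```

```bash
cat > tray.py <<'E'
from h import *
import sys
p=cap('wrist'); t=T(); w,u,v=pts(p); o=bot.get_obs(); tl=(w-t[:3,3])@t[:3,:3]
print('tcp',t[:3,3].round(1),o['tcp_rot'].round(4),o['finger_force'],o['time'])
for d in bot.cut_out(p,'tray')[:2]:
    q,_,_=pts(p,d['pixels']); q=q[(q[:,2]<22)&(q[:,2]>-3)]; q=q[(abs(q[:,0]-500)<85)&(abs(q[:,1]+20)<70)]
    if len(q)>50: r=cv2.minAreaRect(q[:,:2].astype(np.float32)); print('tray',round(d['p'],2),d['pixels'].sum(),r,'rim',q[q[:,2]>12].shape,np.percentile(q,[1,99],axis=0).round(1).tolist())
for d in bot.cut_out(p,'bar_0'): print('bar',d['p'],d['point'],np.percentile(pts(p,d['pixels'])[0],[2,50,98],axis=0).round(1).tolist())
b=(abs(tl[:,0])<14)&(abs(tl[:,1])<60)&(tl[:,2]>-25)&(tl[:,2]<40)&(v<290)&(abs(tl[:,1])>24); h=tl[b]
if len(h)>20: print('head tool',[(np.percentile(h[s*h[:,1]>0],[2,50,98],axis=0).round(1).tolist()) for s in (1,-1)])
cv2.imwrite(f'pics/{sys.argv[1]}.png',p['img'])
E
python3 tray.py y1
```

```text
tcp [468.9 -69.  194. ] [-3.1397e+00 -1.0000e-03  1.5708e+00] 30.000072419643402 49.9
tray 0.8 10541 ((501.0537414550781, -22.426944732666016), (116.75497436523438, 87.35340118408203), 0.26042014360427856) rim (1193, 3) [[444.8, -64.6, 1.3], [557.3, 20.2, 16.9]]
bar 0.78 [324.6, 244.3] [[426.5, -72.5, 178.2], [469.0, -63.1, 188.9], [511.6, -59.4, 211.4]]
head tool [[[1.5, 24.7, 4.1], [7.4, 34.5, 5.8], [9.7, 44.1, 15.6]], [[1.6, -44.0, 4.1], [7.3, -34.5, 5.7], [9.8, -24.7, 15.4]]]
```

View pics/y1.png

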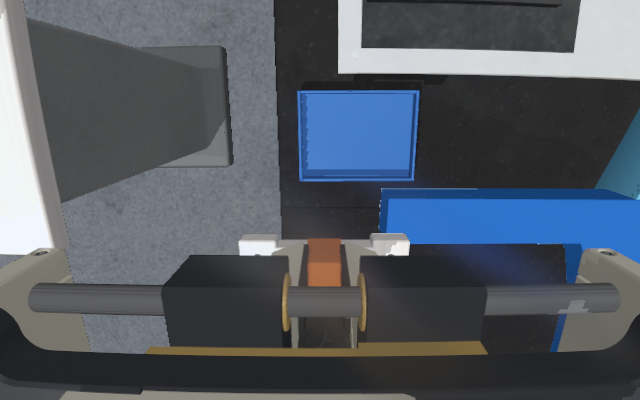

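The view shows the tray at (358,136), with the held bar level below it. Tray centre is (501.1, -22.4), aligned with x. Place the first bar 16 mm to the +y side of centre.

apply_moves:
  motion: "0.0313 0.0161 0 0;0.0313 0.0161 0 0;0 0 0.05 0;0 0 0.05 0;0 0 0.04 0;0 0 0 0;0 0 0.02 0;0 0 0 0"

```text
time: 51.0
tool_pos: [502.2, -6.9, 35.7]
tcp_rot: [3.141, -0.0, 1.571]
contact_force: [0.3, -1.2, -1.4]
grip_width: 16.0
finger_force: 30.0
```

apply_moves:
  motion: "0 0 0.006 0;0 0 0.005 0;0 0 0 0"

```text
time: 51.38
tool_pos: [502.0, -7.3, 23.8]
tcp_rot: [-3.142, -0.0, 1.57]
contact_force: [-0.2, -1.5, -0.1]
grip_width: 15.6
finger_force: 30.0
```

apply_moves:
  motion: "0 0 0.002 0;0 0 0 0"

```text
time: 51.62
tool_pos: [502.0, -7.4, 21.7]
tcp_rot: [-3.141, -0.0, 1.57]
contact_force: [0.1, -0.1, -0.2]
grip_width: 15.5
finger_force: 30.0
```

apply_moves:
  motion: "0 0 0 0;0 0 0 0;0 0 -0.03 0;0 0 -0.05 0;0 0 -0.05 0;0 0 -0.045 0;0.0185 -0.0435 0 0;0.0185 -0.0435 0 0"
  fingers: -0.1

```text
time: 52.62
tool_pos: [414.2, 30.0, 197.1]
tcp_rot: [3.14, -0.0, 1.57]
contact_force: [-0.4, 1.3, 0.5]
grip_width: 41.6
finger_force: 0.0
```

apply_moves:
  motion: "0 0 0 -9.5;0.0468 0.0017 0 0;0.0468 0.0017 0 0;0.0468 0.0017 0 0;0.0468 0.0017 0 0;0.0468 0.0017 0 0;0 0 0 0"

```text
time: 53.5
tool_pos: [384.2, 264.3, 196.7]
tcp_rot: [3.141, -0.001, 1.741]
contact_force: [-0.2, 0.9, -0.9]
grip_width: 41.0
finger_force: 0.0
```

apply_moves:
  motion: "0.0122 0.0422 0 0;0.0122 0.0422 0 0;0.0122 0.0422 0 0;0.0122 0.0422 0 0;0 0 0 0;0 0 0 0;0 0 0 0"

```text
time: 54.38
tool_pos: [542.6, 337.2, 197.2]
tcp_rot: [-3.141, 0.0, 1.736]
contact_force: [-0.6, -1.1, -0.3]
grip_width: 41.2
finger_force: 0.0
```

```bash
python3 tab.py
```

```text
tab px [578. 149.] world [745.4 419.9] [28.9 44.9] 5.4 z 103.2 -> tool [ 48.1 213.6]
tab px [515. 142.] world [731.2 407.3] [ 9.4 41.8] 28.6 z 16.5 -> tool [ 37.9 197.5]
tab px [327. 184.] world [544.2 345. ] [14.3 15.2] 9.3 z 62.0 -> tool [7.4 2.8]
tcp [542.7 337.3 197.4] [ 3.1413 -0.      1.7363] 54.425
```

apply_moves:
  motion: "0.0074 0.0028 0.045 0;0 0 0.045 0;0 0 0.037 0;0 0 0 0;0 0 0.015 0;0 0 0.01 0;0 0 0 0"

```text
time: 55.3
tool_pos: [544.7, 345.5, 44.5]
tcp_rot: [-3.141, 0.0, 1.736]
contact_force: [0.1, 0.4, 0.7]
grip_width: 41.3
finger_force: 0.0
```

apply_moves:
  motion: "0 0 0 0;0 0 0 0;0 0 0 0;0 0 0 0"
  fingers: -1

```text
time: 55.8
tool_pos: [545.1, 345.7, 45.1]
tcp_rot: [3.141, -0.0, 1.736]
contact_force: [-0.8, 0.7, 1.9]
grip_width: 15.6
finger_force: 30.0
```

apply_moves:
  motion: "0 0 -0.02 0;0 0 -0.03 0;0 0 -0.05 0;0 0 -0.05 0;0 0 0 0"

```text
time: 56.42
tool_pos: [546.9, 346.6, 199.8]
tcp_rot: [3.132, -0.003, 1.736]
contact_force: [0.4, 0.4, -1.5]
grip_width: 15.9
finger_force: 30.0
```

apply_moves:
  motion: "-0.0141 -0.0429 0 0;-0.0141 -0.0429 0 0;-0.0141 -0.0429 0 0;-0.0141 -0.0429 0 0;-0.0468 -0.0017 0 0;-0.0468 -0.0017 0 0;-0.0468 -0.0017 0 0;-0.0468 -0.0017 0 0"

```text
time: 57.42
tool_pos: [408.5, 74.5, 194.0]
tcp_rot: [-3.14, -0.0, 1.737]
contact_force: [0.2, 0.6, 0.7]
grip_width: 15.4
finger_force: 30.0
```

apply_moves:
  motion: "-0.0468 -0.0017 0 0;0 0 0 9.5;-0.05 0.0275 0 0;-0.05 0.0275 0 0;0 0 0 0;0 0 0 0"

```text
time: 58.18
tool_pos: [469.1, -70.1, 193.7]
tcp_rot: [-3.139, -0.001, 1.57]
contact_force: [-1.2, -0.8, -0.9]
grip_width: 16.3
finger_force: 30.0
```

```bash
python3 tray.py y2
```

```text
tcp [469.1 -69.6 194. ] [-3.1397e+00 -1.0000e-03  1.5708e+00] 29.99998927116394 58.225
tray 0.72 9155 ((500.15472412109375, -22.072105407714844), (118.94425964355469, 87.36102294921875), 0.25510087609291077) rim (1366, 3) [[443.8, -65.1, 1.4], [557.8, 20.7, 16.9]]
tray 0.2 1650 ((502.0268859863281, -7.832820892333984), (19.210216522216797, 89.67259979248047), 89.59339141845703) rim (1245, 3) [[457.3, -17.5, 2.8], [546.1, 1.4, 17.1]]
bar 0.69 [323.9, 246.6] [[426.6, -73.0, 178.1], [469.2, -64.4, 188.9], [511.8, -60.8, 211.4]]
bar 0.68 [356.8, 120.1] [[458.3, -16.9, 3.4], [500.7, -8.1, 15.4], [545.1, 1.2, 37.9]]
head tool [[[1.5, 24.7, 4.3], [6.8, 34.4, 5.8], [8.9, 44.2, 14.8]], [[1.6, -44.0, 4.2], [6.8, -34.4, 5.8], [8.9, -24.6, 15.1]]]
```

apply_moves:
  motion: "0.0155 0.016 0 0;0.0155 0.016 0 0;0 0 0.05 0;0 0 0.05 0;0 0 0.04 0;0 0 0 0;0 0 0.02 0;0 0 0 0"

```text
time: 59.32
tool_pos: [502.2, -39.1, 35.6]
tcp_rot: [3.141, -0.0, 1.571]
contact_force: [-0.5, 0.9, -0.4]
grip_width: 15.7
finger_force: 30.0
```

apply_moves:
  motion: "0 0 0.006 0;0 0 0.006 0;0 0 0 0"

```text
time: 59.7
tool_pos: [501.9, -39.5, 22.7]
tcp_rot: [-3.141, -0.0, 1.57]
contact_force: [-0.1, -0.7, -1.2]
grip_width: 15.6
finger_force: 30.0
```

apply_moves:
  motion: "0 0 0.001 0;0 0 0 0"

```text
time: 59.95
tool_pos: [502.2, -39.6, 21.8]
tcp_rot: [3.141, -0.0, 1.57]
contact_force: [-0.5, -0.8, -1.0]
grip_width: 15.8
finger_force: 30.0
```

apply_moves:
  motion: "0 0 0 0;0 0 0 0;0 0 -0.03 0;0 0 -0.05 0;0 0 -0.05 0;0 0 -0.045 0;-0.016 -0.025 0 0;-0.016 -0.025 0 0"
  fingers: -0.1

```text
time: 60.95
tool_pos: [451.6, -71.8, 197.3]
tcp_rot: [3.14, 0.0, 1.571]
contact_force: [-0.9, 0.2, 0.3]
grip_width: 41.6
finger_force: 0.0
```

apply_moves:
  motion: "0 0 0 0;0 0 0 0;0 0 0 0;0 0 0 0"

```text
time: 61.45
tool_pos: [452.5, -71.2, 196.5]
tcp_rot: [-3.141, -0.0, 1.571]
contact_force: [0.6, 0.2, -0.7]
grip_width: 41.0
finger_force: 0.0
```

```bash
python3 tray.py y3
python3 - <<'E'
from h import *
p=cap('top')
for n in ('bar_0','timer','clamp'):
    for d in bot.cut_out(p,n): print(n,round(d['p'],2),np.median(pts(p,d['pixels'])[0],0).round(1))
E
```

```text
tcp [452.4 -71.3 196.5] [-3.1414e+00 -2.0000e-04  1.5711e+00] 0.0 61.5
tray 0.87 7429 ((503.8637390136719, -21.622146606445312), (122.17391967773438, 89.2640609741211), 0.3391417860984802) rim (1379, 3) [[443.7, -65.1, 1.3], [558.3, 21.2, 17.0]]
tray 0.55 1658 ((501.8334655761719, -7.643340110778809), (90.52623748779297, 20.778766632080078), 0.2989620566368103) rim (1225, 3) [[457.4, -17.0, 2.9], [546.2, 2.5, 17.9]]
bar 0.91 [377.2, 117.2] [[458.4, -16.9, 3.3], [500.8, -7.6, 15.3], [545.0, 1.7, 38.0]]
bar 0.9 [373.5, 151.5] [[458.6, -52.6, 3.1], [500.0, -39.9, 15.2], [545.6, -31.0, 37.7]]
head tool [[[11.0, 24.1, -24.6], [11.5, 29.3, -16.0], [12.2, 36.3, -3.6]], [[11.0, -35.9, -24.7], [11.5, -29.1, -16.3], [12.1, -24.2, -3.1]]]
bar_0 0.52 [506.5  -8.5  17.5]
timer 0.75 [448.6 151.4  15.4]
clamp 0.8 [447.4 325.1  84.6]
```

View pics/y3.png

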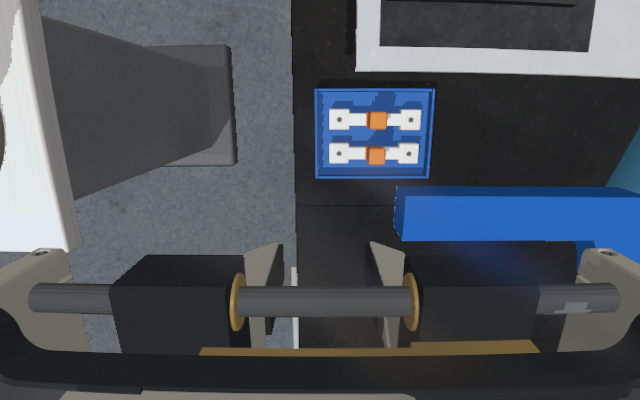

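Both bars lie flat in the tray, tab up (tabs at (377,120) and (376,156)). The clamp is open and the timer hasn't moved.

```bash
python3 -c "
from plant import bot
print(bot.close_job())"
```

```text
the job is handed in; nothing more can be done
None
```

The job is handed in at about 61 s, with no verdict returned: two bars were present, and both were seated, clamped, pulled to the green mark and held for over two seconds, then laid flat, tab up, in the tray with the gauge home and the clamp open.

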